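# Load, clamp and start the lap-joint jig

### The arm

A 7-joint arm with a two-finger parallel gripper is mounted at the origin on a cart in front of the work surface, level with it; the furniture and walls round the work are solid. World frame = base frame: x ahead of the robot, y to its left, z up, the work surface at z = 0. Lengths are in m, angles in rad, forces in N, time in s.
With the tool pointing down it reaches from about 0.4 to 0.85 m from the base axis. Payload 10.4 kg.
Tool frame: the origin (TCP) lies on the centre line of the jaws, within the pads' length; the fingertips stand 22 mm ahead of it and the grasp point (between the pads) lies 3 mm ahead of it; z points along the fingers, y is the direction in which the jaws open and shut (so a half turn about z gives the same grasp; the last joint's range is limited). The gripper opens to 85 mm and grips with 20 to 120 N. Pads are 22 mm wide; open, the fingers measure 114 mm over their backs; the gripper's body (76 mm by 85 mm) begins 54 mm behind the grasp point. The pads swing forward as they close: fully open they stand 13 mm farther back than shut.
Start: joints at [1.089, 0.332, -0.065, 1.46, 0.022, 1.35, -0.088], TCP at [0.277, -0.56, 0.253] pointing down, gripper open.
Joint ranges: [-2.6, 2.6], [-0.5, 2.12], [-1.47, 1.34], [0.16, 2.42], [-1.27, 4.41], [0.06, 2.06], [-2.6, 2.6]. Speed limits (rad/s): [2.22, 2.22, 2.79, 2.79, 3.14, 3.14, 3.14].

### API

Orientations are given as a unit quaternion [x, y, z, w].
In Python, from workcell import manip gives the robot as it stands. The module is installed in compiled form; this text tells all that it offers.
- The arm moves only by the shell command python3 -m crank 'ROWS' [FORCE]. ROWS is JSON, a list of rows, each a list of 3 entries, a list of its own where there are three numbers: the opening, from -1 (shut) to 1 (fully open), then the shift along the tool's x, y, z normalised to -1 to 1, where 1 is 80 mm, then the turn, a rotation vector about the tool's x, y, z normalised to -1 to 1, where 1 is pi/4 rad. In form: [[jaw, [tx, ty, tz], [ax, ay, az]], ...]. A call has exactly 5 rows; each row shifts and turns the commanded pose from where the row before left it, along the tool's axes as they then stand; what a row does not reach is not made up. A row lasts 1/10 s, in which the tool goes at most 50 mm and 8.59 degrees, less where a joint would pass 70% of its speed; a pose out of reach is approached as far as the arm can. A call with a number of a shift or a turn outside -1 to 1 is refused whole. A call with a gripper value outside its range is refused whole. The fingers move at their own pace and stop on an object; FORCE is the grip in N (left out, the last holds). Time passes only in rows, so rows that do not move let the fingers close, or fill a call up. It gives the time, the measured TCP pose, the force and the opening at its end, in the units of the state.
- manip.get_obs(): the state, without advancing time (a new reading comes with each control period).
- manip.camera(name): name is "side" or "top"; returns the picture (480x640x3 uint8, blue, green, red); there is no depth.
- manip.camera_info(name): a dict with "K" (3x3 intrinsics, pixels), "camera_from_world" (4x4, takes a point from world to camera coordinates). Camera axes: x right, y down, z forward; pixel columns grow to the right and rows downward; lengths in m; the calibration is good to about 2 mm. A picture is of the moment at which its call begins. camera_info takes no time and is no camera call.
- manip.hand_in(): hands the job in, once; it reports no verdict.
The state is a dict: "clock": time; "joint_pos": joint angles; "joint_velocities": joint speeds; "tau": joint torques, N m; "position": TCP position; "ee_rot": TCP orientation; "ft_force": force on the tool from outside, world axes, zero at the start; "torque": the same for the moment, N m; "grip_width": opening from 0.0 (shut) to 1.0 (fully open).
Only numpy, scipy, OpenCV 4.12 (cv2) and the standard library are available. Lean on these libraries where they do the work, as an engineer would, in place of code of your own. Each camera call takes 0.05 s, during which the arm holds its last target.

### The job

Load the jig: lay the long flat strap on its base plate, snug against both fences, then stack the short flat (the doubler) on the strap, snug against the same two fences. Swing the toggle clamp down until it locks on the stack, and only then press the control station's flat-headed start button fully down and let it come back up, with the stack still square in the corner and clamped at the end. Leave the mushroom-headed stop button unpressed and the washer, gusset, nut and nozzle on the bench where they lie.

Things in the scene. Friction and masses are not known exactly. Their poses are not given: they have to be found in the camera images.
- jig: Fixed lap-joint jig; place and yaw vary. Origin: underside, on the table. Dark base plate, top 10 mm over the table, local x -60..75, y -125..145 mm, open at its -x side and -y end. Two bright fences stand 16 mm above the plate: the long fence on the far (+x) side, 16 mm thick, y -90..45; the end fence at the left (+y), 13 mm thick, x -32..38.
- jig_corner (a point): Inside corner of the two fences at plate level, local (45, 60, 10) mm of the jig. Long fence's face: local x = 45, facing -x; end fence's face: local y = 60, facing -y. Lying snug along the jig's y, the strap has its centre at local (25, -25), underside 10 over the table; the doubler its centre at (30, 17.5), underside 15 over the table.
- strap: Loose flat bar, bright pale steel, 40 mm wide (x), 170 mm long (y), 5 mm thick; origin at the centre of its underside, z up. About 0.26 kg. It starts flat on the table.
- doubler: Loose flat bar offcut, dark mill-scale steel, 30 mm wide (x), 85 mm long (y), 6 mm thick; origin at the centre of its underside, z up. About 0.12 kg. It starts flat on the table.
- clamp_handle (a joint): Angle of the toggle clamp's handle relative to its bar, rad: 0 open (at the start), 2.62 at its stop: handle level, locked; locked counts from 2.50. It stays where it is left. 3 to 8 N on the end of the handle move it. The clamp stands behind the end fence, base at the jig's y 92..150 mm, and moves in the vertical plane x = +30 mm of the jig.
- handle_end (a point): Point on the axis of the handle's black round grip (19 mm thick, 90 mm long), 10 mm before its end. Open, the handle leans 35 degrees from vertical away from the fences. Close it by pushing the fence-facing (upper) side of the grip outward (jig +y) and down until it stops level. Its path, jig y,height over table in mm: 190,137; 219,120; 236,110; 247,105; 253,96; 258,66.
- clamp_pad (a point): Centre of the face of the clamp's round rubber pad, 15 mm wide, on the bar's end. As the handle goes down the bar swings over the end fence and the sprung pad presses the doubler at the jig's (30, 30) mm with about 5 N. Open, the bar stands upright at the jig's y 108..132, up to 145 mm over the table, with the pad reaching to y = 91, 137 mm high.
- station: Fixed two-button control station: grey box 76 mm (x) by 140 mm (y), 52 mm high, origin at the centre of its underside; place and yaw differ. The start button is at local y = +34 mm, the stop button at local y = -34 mm. A short black aerial, 68 mm high, stands at the -y end.
- start_top (a point): Centre of the top of the start button: flat-topped black cylinder, 29 mm diameter, its top 70 mm above the table, standing 12 mm over its steel collar; moves straight down.
- start_button (a joint): Travel of the start button, m: 0 released, 0.006 fully down (spring, 2 N at first, 6 N at the bottom; springs back when let go). Counts as fully down above 0.0052.
- stop_top (a point): Centre of the top of the stop button: wide black mushroom head, 39 mm diameter, its top 75 mm above the table. Not to be pressed.
- stop_button (a joint): Travel of the stop button, m: 0 released.
- washer_plate: Bystander, loose: square bright steel plate washer with a hole, 46 x 46 x 6 mm; origin at the centre of its underside. To be left where it lies.
- gusset: Bystander, loose: dark triangular gusset plate, legs 72 mm, 6 mm thick; origin at the centre of its underside. To be left where it lies.
- hex_nut: Bystander, loose: bright hexagon nut, 27 mm across flats, 15 mm high; origin at the centre of its underside. To be left where it lies.
- nozzle: Bystander, loose: copper-coloured tapered gas nozzle, 25 mm thick, 68 mm long; origin at the centre of its underside. To be left where it lies.

How it is judged:
By the outcome, as a careful person would: the job done as asked, in the order asked, and still so for the second after the job is handed in, with the robot touching nothing.
It also fails if it takes over 72 s, if anything falls off the work surface, if the arm or the gripper's body presses on something with over 40 N, if the wrist force passes 120 N, or if a joint passes its speed limit or range.

## Working session

There is one attempt and no reset: what is moved stays moved. The work goes in short steps, Python scripts to look and compute and a shell command to move; the robot and the scene stay as the last step left them, time stands still between calls to the robot, and variables do not carry over. Pictures are saved under pics/ and viewed, and the job is handed in when it is done.

```bash
mkdir -p pics; python3 - <<'E'
from workcell import manip
import cv2
o=manip.get_obs()
for k,v in o.items(): print(k,v)
for n in("side","top"):
    im=manip.camera(n); cv2.imwrite(f"pics/{n}0.png",im)
    i=manip.camera_info(n); print(n,i["K"],i["camera_from_world"])
E
```

```text
clock 0.0
joint_pos [ 1.08941402  0.33288039 -0.06471838  1.46098242  0.02163531  1.34990026
 -0.08852667]
joint_velocities [-4.51858087e-04 -1.29342524e-03 -4.56298425e-05 -8.52744791e-04
  1.79575774e-04 -6.72306636e-04  1.37158661e-03]
tau [-4.76355999e-04 -6.25447726e+01  4.89220256e-02 -3.91604233e+01
  1.60232565e-02  1.00310732e-02 -1.21229823e-05]
position [ 0.27662048 -0.5600482   0.25249103]
ee_rot [ 9.73802443e-01  2.27394501e-01 -2.15014723e-04 -7.04713796e-04]
ft_force [-0.24754758 -0.4336337  -0.28457708]
torque [ 0.01409439 -0.02850514  0.02994398]
grip_width 0.9990020475752485
side [[517.77432617   0.         318.90077183]
 [  0.         517.77432617 244.76975583]
 [  0.           0.           1.        ]] [[ 0.99199789  0.12600791  0.00788668 -0.53807172]
 [ 0.05494153 -0.37459792 -0.92555812  0.08848305]
 [-0.11367331  0.918585   -0.37852341  1.3938292 ]
 [ 0.          0.          0.          1.        ]]
top [[437.63602482   0.         317.92453258]
 [  0.         437.63602482 240.71250401]
 [  0.           0.           1.        ]] [[-1.54941057e-02 -9.99869152e-01  4.64882822e-03 -6.42057682e-05]
 [-9.97736741e-01  1.51564728e-02 -6.55108924e-02  5.27975617e-01]
 [ 6.54318606e-02 -5.65333941e-03 -9.97841025e-01  1.01152164e+00]
 [ 0.00000000e+00  0.00000000e+00  0.00000000e+00  1.00000000e+00]]
```

View pics/top0.png

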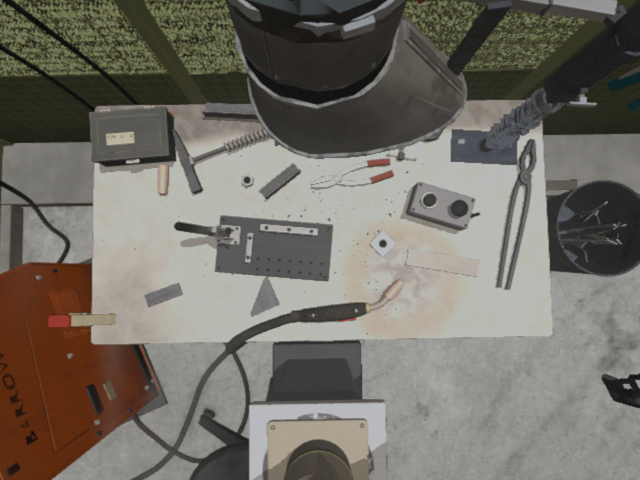

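View pics/side0.png

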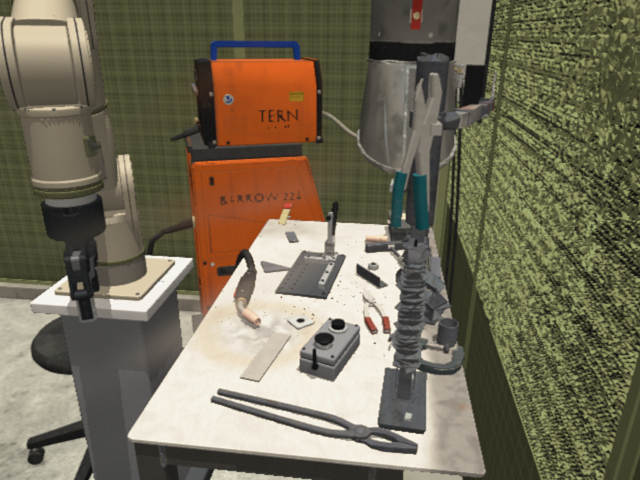

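```bash
python3 - <<'E'
import cv2
im=cv2.imread("pics/top0.png"); s=cv2.imread("pics/side0.png")
def c(im,x,y,w,h,n,f): cv2.imwrite(n,cv2.resize(im[y:y+h,x:x+w],None,fx=f,fy=f,interpolation=cv2.INTER_CUBIC))
c(im,140,150,200,170,"pics/a.png",4 if False else 3.5)
c(im,340,170,160,120,"pics/b.png",5)
c(s,230,190,200,200,"pics/c.png",3)
E
```

```text
(no output)
```

View pics/a.png

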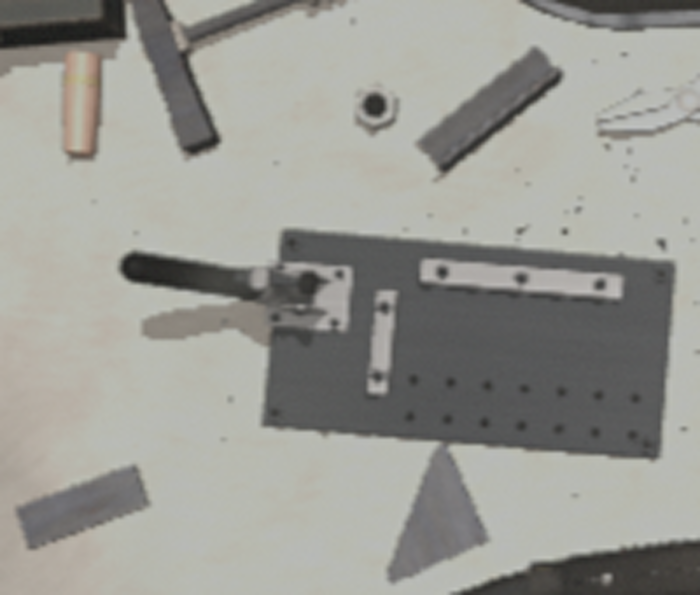

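View pics/b.png

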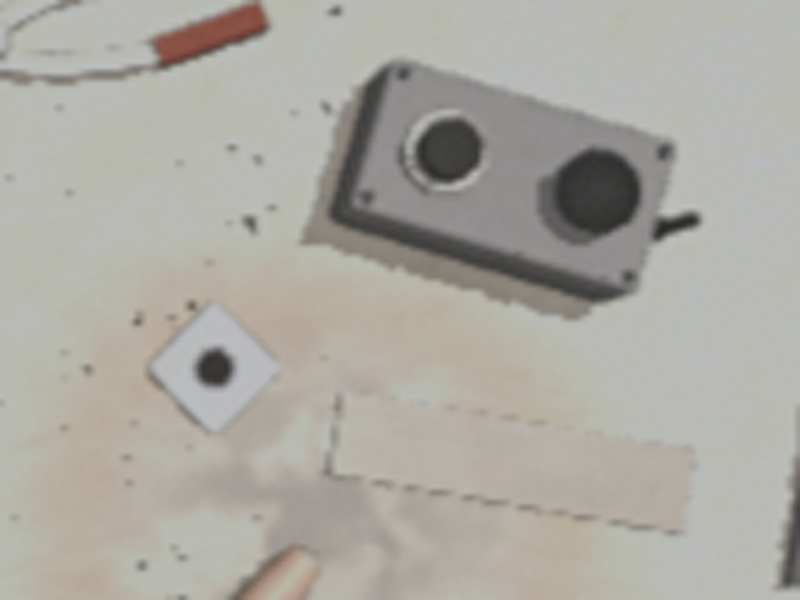

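View pics/c.png

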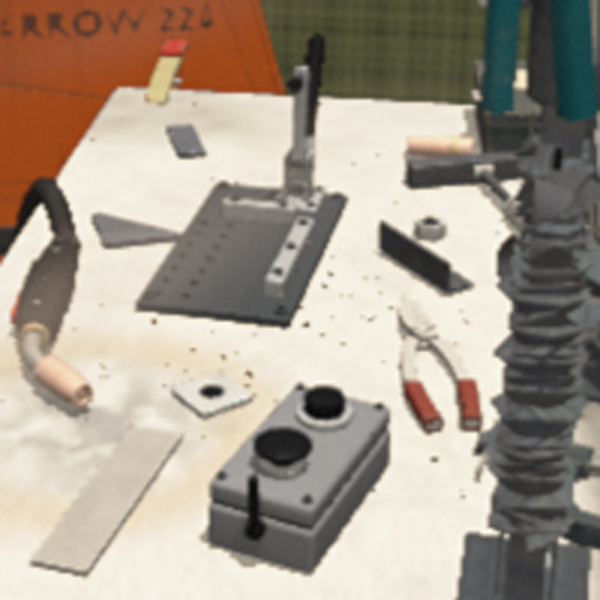

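```bash
cat > h.py <<'E'
import numpy as np, cv2
from scipy.optimize import least_squares
from workcell import manip
def proj(n,P):
    i=manip.camera_info(n); T=i["camera_from_world"]; P=np.atleast_2d(P)
    q=(T[:3,:3]@P.T).T+T[:3,3]; u=(np.array(i["K"])@q.T).T
    return u[:,:2]/u[:,2:]
def back(n,uv,z):
    i=manip.camera_info(n); T=np.array(i["camera_from_world"]); R=T[:3,:3]
    c=-R.T@T[:3,3]; d=R.T@np.linalg.inv(i["K"])@np.array([uv[0],uv[1],1.]); return c+d*(z-c[2])/d[2]
def fit(obs,x0):
    # obs: list of (cam, local xyz m, uv)
    def f(p):
        r=[]
        for n,l,uv in obs:
            c,s=np.cos(p[2]),np.sin(p[2]); P=[p[0]+c*l[0]-s*l[1],p[1]+s*l[0]+c*l[1],l[2]]
            r+=list(proj(n,P)[0]-uv)
        return np.array(r)
    s=least_squares(f,x0); return s.x,s.fun.reshape(-1,2)
E
python3 - <<'E'
from h import *
np.set_printoptions(precision=4,suppress=True)
A=lambda p:np.array(p)/3.5+[140-.36,150-.36]
B=lambda p:np.array(p)/5+[340-.4,170-.4]
C=lambda p:np.array(p)/3+[230-.33,190-.33]
def rep(n,o,x0):
    x,r=fit(o,x0); print(n,x,np.degrees(x[2]),"res",r.tolist() and np.round(r,1).tolist())
L=[(.075,.145,.01),(.075,-.125,.01),(-.06,-.125,.01),(-.06,.145,.01)]
rep("jig",[("top",l,A(p)) for l,p in zip(L,[(283,230),(675,262),(658,458),(263,425)])],[.5,0,0])
# fences tops (z .026): long fence corners & end fence
F=[(.061,.045,.026),(.061,-.09,.026),(.045,-.09,.026),(.045,.045,.026),(.038,.073,.026),(.038,.06,.026),(-.032,.06,.026),(-.032,.073,.026)]
FP=[(422,259),(624,275),(621,299),(420,283),(376,291),(397,292),(387,395),(366,393)]
rep("jigF",[("top",l,A(p)) for l,p in zip(F,FP)],[.5,0,0])
rep("jigall",[("top",l,A(p)) for l,p in zip(L+F,[(283,230),(675,262),(658,458),(263,425)]+FP)],[.5,0,0])
D=[(.015,.0425,.006),(.015,-.0425,.006),(-.015,-.0425,.006),(-.015,.0425,.006)]
rep("dbl",[("top",l,A(p)) for l,p in zip(D,[(17,510),(135,465),(149,503),(31,549)])],[.35,.35,0.3])
S=[(.02,.085,.005),(.02,-.085,.005),(-.02,-.085,.005),(-.02,.085,.005)]
rep("strap",[("top",l,B(p)) for l,p in zip(S,[(340,394),(692,450),(683,532),(330,473)])],[.45,-.25,-.2])
st=back("top",B((450,150)),.07); sp=back("top",B((598,192)),.075); print("start",st,"stop",sp,np.linalg.norm((st-sp)[:2]))
for n,p,z in[("handle tip",(124,266),.137)]: print(n,back("top",A(p),z))
# side checks
ss=[back("side",C(p),.005) for p in[(152,428),(183,435),(86,574),(32,565)]]; print("strap side",np.array(ss),np.mean(ss,0))
print("start side",back("side",C((327,400)),.07),"stop side",back("side",C((282,444)),.075))
print("jig side",[back("side",C(p),.01) for p in[(138,306),(290,322)]])
E
```

```text
jig [ 0.5049  0.087  -0.0989] -5.665368624005955 res [[-0.7, -0.7], [0.6, -0.3], [0.8, 0.6], [-0.6, 0.4]]
jigF [ 0.5044  0.0873 -0.0974] -5.582635911727359 res [[-0.1, -0.1], [-0.2, 0.1], [0.1, 0.1], [-0.1, -0.1], [0.2, -0.4], [-0.2, -0.2], [-0.1, 0.3], [0.3, 0.4]]
jigall [ 0.5046  0.0872 -0.0981] -5.623007981332643 res [[-0.9, -0.5], [0.5, -0.2], [0.7, 0.7], [-0.7, 0.6], [0.0, -0.1], [-0.1, 0.1], [0.2, 0.0], [-0.1, -0.2], [0.3, -0.5], [-0.2, -0.3], [-0.1, 0.2], [0.3, 0.3]]
dbl [0.4075 0.3575 0.354 ] 20.281894648934756 res [[-0.3, -0.4], [-0.0, -0.6], [0.3, 0.5], [-0.0, 0.5]]
strap [ 0.4735 -0.3017 -0.1759] -10.077176601908883 res [[0.1, -0.4], [0.4, -0.2], [-0.1, 0.1], [-0.4, 0.4]]
start [ 0.6132 -0.2602  0.07  ] stop [ 0.5925 -0.3244  0.075 ] 0.06748222526773627
handle tip [0.556  0.2889 0.137 ]
strap side [[ 0.4848 -0.2181  0.005 ]
 [ 0.5089 -0.2243  0.005 ]
 [ 0.477  -0.3925  0.005 ]
 [ 0.441  -0.3882  0.005 ]] [ 0.4779 -0.3058  0.005 ]
start side [ 0.6165 -0.2697  0.07  ] stop side [ 0.5937 -0.3359  0.075 ]
jig side [array([ 0.4376, -0.0396,  0.01  ]), array([ 0.5672, -0.0499,  0.01  ])]
```

```bash
cat >> h.py <<'E'
from scipy.spatial.transform import Rotation as Ro
JIG=(0.5044,0.0873,-0.0975)
def jw(x,y): # jig local mm -> world
    c,s=np.cos(JIG[2]),np.sin(JIG[2]); x/=1e3;y/=1e3
    return np.array([JIG[0]+c*x-s*y,JIG[1]+s*x+c*y])
def wj(p):
    c,s=np.cos(JIG[2]),np.sin(JIG[2]); d=np.array(p[:2])-JIG[:2]; return np.array([c*d[0]+s*d[1],-s*d[0]+c*d[1]])*1e3
def down(a): return Ro.from_euler('z',a,degrees=True)*Ro.from_euler('x',180,degrees=True)
def st():
    o=manip.get_obs(); R=Ro.from_quat(o["ee_rot"]); x=R.as_matrix()[:,0]
    print("t %.2f"%o["clock"],"pos",np.round(o["position"],4),"a %.2f"%np.degrees(np.arctan2(x[1],x[0])),"tilt %.2f"%np.degrees(np.arccos(-R.as_matrix()[2,2])),"jig",np.round(wj(o["position"]),1),"F",np.round(o["ft_force"],1),"w %.1f"%(85*o["grip_width"]),"q",np.round(o["joint_pos"],2))
    return np.array(o["position"]),R
def plan(tgt,a,n):
    p,R=st(); G=down(a); rv=(R.inv()*G).as_rotvec(); T=np.array(tgt)
    dt=rv/n
    for k in range(n):
        Rk=R*Ro.from_rotvec(dt*k); s=Rk.inv().apply((T-p)/n)/.08
        print(np.round(s,3).tolist(),np.round(dt/(np.pi/4),3).tolist())
E
python3 - <<'E'
from h import *
print(jw(3,-33),jw(25,-25),jw(30,17.5),jw(30,190),jw(30,258))
plan([.4735,-.3017,.13],79.9,10)
E
```

```text
[0.50417335 0.05416469] [0.52684763 0.05998509] [0.53596107 0.10179652] [0.55275318 0.27347725] [0.55937268 0.3411543 ]
t 0.10 pos [ 0.2767 -0.5601  0.2526] a 26.29 tilt 0.08 jig [-163.6 -666.5] F [-0.5  0.7  0. ] w 84.9 q [ 1.09  0.33 -0.06  1.46  0.02  1.35 -0.09]
[0.364, -0.18, 0.153] [-0.0, -0.0, -0.119]
[0.379, -0.146, 0.153] [-0.0, -0.0, -0.119]
[0.391, -0.11, 0.153] [-0.0, -0.0, -0.119]
[0.399, -0.073, 0.153] [-0.0, -0.0, -0.119]
[0.404, -0.035, 0.153] [-0.0, -0.0, -0.119]
[0.406, 0.003, 0.153] [-0.0, -0.0, -0.119]
[0.404, 0.041, 0.153] [-0.0, -0.0, -0.119]
[0.398, 0.078, 0.153] [-0.0, -0.0, -0.119]
[0.389, 0.115, 0.153] [-0.0, -0.0, -0.119]
[0.377, 0.151, 0.153] [-0.0, -0.0, -0.119]
```

```bash
python3 -m crank '[[0.2,[0.36,-0.18,0.15],[0,0,-0.119]],[0.2,[0.38,-0.145,0.15],[0,0,-0.119]],[0.2,[0.39,-0.11,0.15],[0,0,-0.119]],[0.2,[0.4,-0.07,0.15],[0,0,-0.119]],[0.2,[0.4,-0.035,0.15],[0,0,-0.119]]]' 30
python3 -m crank '[[0.2,[0.41,0,0.15],[0,0,-0.119]],[0.2,[0.4,0.04,0.15],[0,0,-0.119]],[0.2,[0.4,0.08,0.15],[0,0,-0.119]],[0.2,[0.39,0.115,0.15],[0,0,-0.119]],[0.2,[0.375,0.15,0.15],[0,0,-0.119]]]'
python3 -c "
from h import *
plan([.4735,-.3017,.04],79.9,4)"
```

```text
clock: 0.6
position: [0.3755, -0.4305, 0.1926]
ee_rot: [0.894, 0.448, -0.0, -0.0]
ft_force: [0.1, -0.6, -0.8]
grip_width: 0.6
clock: 1.1
position: [0.4739, -0.3014, 0.1326]
ee_rot: [0.766, 0.643, -0.0, -0.0]
ft_force: [0.9, -0.0, -0.2]
grip_width: 0.598
t 1.10 pos [ 0.4739 -0.3014  0.1326] a 80.06 tilt 0.02 jig [   7.4 -389.8] F [ 0.9 -0.  -0.2] w 50.9 q [ 0.8   0.32 -0.37  1.76  0.13  1.09  0.21]
[-0.001, -0.001, 0.289] [-0.0, -0.0, 0.001]
[-0.001, -0.001, 0.289] [-0.0, -0.0, 0.001]
[-0.001, -0.001, 0.289] [-0.0, -0.0, 0.001]
[-0.001, -0.001, 0.289] [-0.0, -0.0, 0.001]
```

```bash
python3 -m crank '[[0.2,[0,0,0.29],[0,0,0]],[0.2,[0,0,0.29],[0,0,0]],[0.2,[0,0,0.29],[0,0,0]],[0.2,[0,0,0.26],[0,0,0]],[0.2,[0,0,0],[0,0,0]]]'
python3 - <<'E'
from h import *
st()
im=manip.camera("side"); cv2.imwrite("pics/s1.png",cv2.resize(im[250:410,180:400],None,fx=3.5,fy=3.5,interpolation=2))
E
```

```text
clock: 1.6
position: [0.4715, -0.3015, 0.04]
ee_rot: [0.767, 0.642, -0.001, -0.003]
ft_force: [-0.5, -0.5, 0.9]
grip_width: 0.6
t 1.60 pos [ 0.4715 -0.3015  0.04  ] a 79.85 tilt 0.31 jig [   5.1 -390.1] F [-0.5 -0.5  0.9] w 51.0 q [ 0.78  0.44 -0.35  1.83  0.18  0.92  0.17]
```

View pics/s1.png

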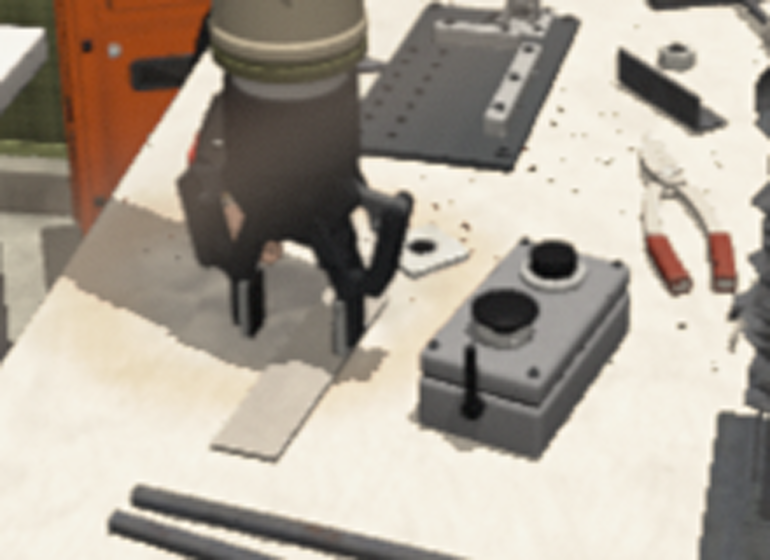

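The picture shows the fingers straddling the strap, right pad near (345,340) and left pad near (245,310), with the strap between and below them. Descending.

```bash
python3 -m crank '[[0.2,[0,0.025,0.08],[0,0,0]],[0.2,[0,0,0.08],[0,0,0]],[0.2,[0,0,0.05],[0,0,0]],[0.2,[0,0,0.025],[0,0,0]],[0.2,[0,0,0],[0,0,0]]]'
python3 -c "
from h import *
st()"
```

```text
clock: 2.15
position: [0.4753, -0.3029, 0.024]
ee_rot: [0.767, 0.642, -0.0, -0.0]
ft_force: [-0.1, 0.1, 0.0]
grip_width: 0.599
t 2.15 pos [ 0.4753 -0.3029  0.024 ] a 79.84 tilt 0.01 jig [   9.  -391.2] F [-0.1  0.1  0. ] w 51.0 q [ 0.77  0.46 -0.34  1.83  0.19  0.88  0.16]
```

```bash
python3 -m crank '[[0.2,[0,0,0.0375],[0,0,0]],[0.2,[0,0,0],[0,0,0]],[-0.2,[0,0,0],[0,0,0]],[-0.2,[0,0,0],[0,0,0]],[-0.2,[0,0,0],[0,0,0]]]' 40
python3 -c "
from h import *
st()"
```

```text
clock: 2.65
position: [0.4755, -0.303, 0.0214]
ee_rot: [0.767, 0.642, 0.0, 0.0]
ft_force: [-0.8, 0.3, 3.8]
grip_width: 0.447
t 2.65 pos [ 0.4755 -0.303   0.0214] a 79.84 tilt 0.03 jig [   9.3 -391.3] F [-0.8  0.3  3.8] w 38.0 q [ 0.77  0.47 -0.34  1.83  0.2   0.88  0.16]
```

```bash
python3 -m crank '[[-0.4,[0,0,0],[0,0,0]],[-0.4,[0,0,0],[0,0,0]],[-0.4,[0,0,0],[0,0,0]],[-0.4,[0,0,-0.1],[0,0,0]],[-0.4,[0,0,-0.1],[0,0,0]]]' 40
python3 - <<'E'
from h import *
st()
im=manip.camera("side"); cv2.imwrite("pics/s2.png",cv2.resize(im[250:410,180:400],None,fx=3.5,fy=3.5,interpolation=2))
E
```

```text
clock: 3.15
position: [0.475, -0.3027, 0.0371]
ee_rot: [0.767, 0.642, -0.0, -0.001]
ft_force: [0.2, -0.2, -2.2]
grip_width: 0.447
t 3.15 pos [ 0.475  -0.3027  0.0371] a 79.84 tilt 0.06 jig [   8.7 -391. ] F [ 0.2 -0.2 -2.2] w 38.0 q [ 0.77  0.44 -0.34  1.82  0.18  0.91  0.17]
```

View pics/s2.png

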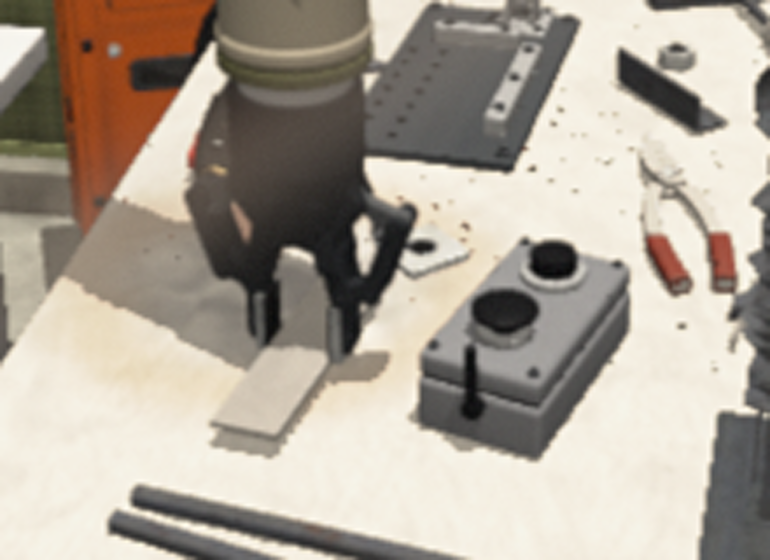

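The strap has lifted level in the jaws, with a shadow gap under its near end at (245,430). The wrist force of -2.2 N fits its weight.

```bash
python3 -m crank '[[-0.4,[0,0,-0.3],[0,0,0]],[-0.4,[0,0,-0.3],[0,0,0]],[-0.4,[0,0,-0.4],[0,0,0]],[-0.4,[0,0,0],[0,0,0]],[-0.4,[0,0,0],[0,0,0]]]'
python3 -c "
from h import *
p=jw(2,-33)
plan([*p,.12],84.4,10)"
```

```text
clock: 3.7
position: [0.4755, -0.3032, 0.1176]
ee_rot: [0.767, 0.642, 0.0, 0.001]
ft_force: [-0.9, 0.9, -4.0]
grip_width: 0.447
t 3.70 pos [ 0.4755 -0.3032  0.1176] a 79.83 tilt 0.08 jig [   9.3 -391.4] F [-0.9  0.9 -4. ] w 38.0 q [ 0.79  0.34 -0.36  1.77  0.14  1.06  0.21]
[0.446, -0.045, -0.003] [0.0, 0.0, -0.01]
[0.446, -0.041, -0.003] [0.0, 0.0, -0.01]
[0.447, -0.038, -0.003] [0.0, 0.0, -0.01]
[0.447, -0.034, -0.003] [0.0, 0.0, -0.01]
[0.447, -0.031, -0.003] [0.0, 0.0, -0.01]
[0.447, -0.027, -0.003] [0.0, 0.0, -0.01]
[0.447, -0.023, -0.003] [0.0, 0.0, -0.01]
[0.448, -0.02, -0.003] [0.0, 0.0, -0.01]
[0.448, -0.016, -0.003] [0.0, 0.0, -0.01]
[0.448, -0.013, -0.003] [0.0, 0.0, -0.01]
```

```bash
python3 -m crank '[[-0.4,[0.3,-0.03,0],[0,0,-0.01]],[-0.4,[0.45,-0.04,0],[0,0,-0.01]],[-0.4,[0.45,-0.04,0],[0,0,-0.01]],[-0.4,[0.45,-0.035,0],[0,0,-0.01]],[-0.4,[0.45,-0.03,0],[0,0,-0.01]]]'
python3 -m crank '[[-0.4,[0.45,-0.03,0],[0,0,-0.01]],[-0.4,[0.45,-0.025,0],[0,0,-0.01]],[-0.4,[0.45,-0.02,0],[0,0,-0.01]],[-0.4,[0.45,-0.02,0],[0,0,-0.01]],[-0.4,[0.3,-0.01,0],[0,0,-0.01]]]'
python3 -m crank '[[-0.4,[0.29,-0.01,0],[0,0,0]],[-0.4,[0,0,0.2],[0,0,0]],[-0.4,[0,0,0.2],[0,0,0]],[-0.4,[0,0,0.2],[0,0,0]],[-0.4,[0,0,0],[0,0,0]]]'
python3 -c "
from h import *
p=jw(2,-33)
plan([*p,.033],84.4,3)"
```

```text
clock: 4.2
position: [0.4874, -0.1333, 0.1158]
ee_rot: [0.754, 0.657, -0.001, -0.001]
ft_force: [1.0, -0.0, -2.4]
grip_width: 0.445
clock: 4.7
position: [0.4998, 0.0357, 0.1159]
ee_rot: [0.74, 0.672, -0.0, -0.001]
ft_force: [0.6, -0.4, -2.9]
grip_width: 0.447
clock: 5.2
position: [0.4999, 0.0558, 0.0661]
ee_rot: [0.741, 0.671, -0.002, -0.002]
ft_force: [-0.4, -0.8, -2.3]
grip_width: 0.447
t 5.20 pos [0.4999 0.0558 0.0661] a 84.35 tilt 0.32 jig [ -1.4 -31.8] F [-0.4 -0.8 -2.3] w 38.0 q [ 0.32  0.33 -0.59  1.95  0.22  0.94 -0.47]
[-0.005, 0.015, 0.138] [-0.002, 0.0, -0.0]
[-0.005, 0.015, 0.138] [-0.002, 0.0, -0.0]
[-0.005, 0.015, 0.138] [-0.002, 0.0, -0.0]
```

```bash
python3 -m crank '[[-0.4,[0,0,0.15],[0,0,0]],[-0.4,[0,0,0.15],[0,0,0]],[-0.4,[0,0,0.08],[0,0,0]],[-0.4,[0,0,0],[0,0,0]],[-0.4,[0,0,0],[0,0,0]]]'
python3 -c "
from h import *
st()
im=manip.camera('top'); cv2.imwrite('pics/t3.png',cv2.resize(im[200:300,200:360],None,fx=5,fy=5,interpolation=2))"
```

```text
clock: 5.7
position: [0.5024, 0.0561, 0.0388]
ee_rot: [0.741, 0.671, 0.0, 0.0]
ft_force: [-0.3, -0.2, -2.5]
grip_width: 0.445
t 5.70 pos [0.5024 0.0561 0.0388] a 84.34 tilt 0.00 jig [  1.  -31.2] F [-0.3 -0.2 -2.5] w 37.8 q [ 0.3   0.37 -0.57  1.96  0.26  0.88 -0.5 ]
```

View pics/t3.png

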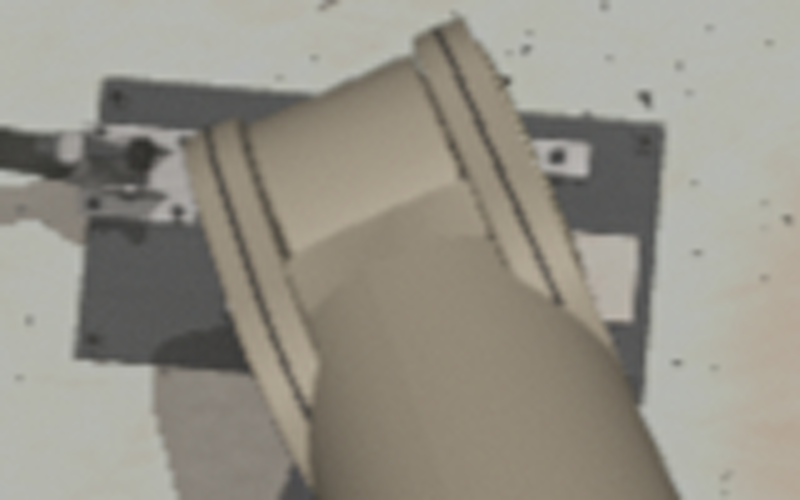

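The strap's right end shows at (635,280), inside the plate and parallel to the fence. Next I lower it and release.

```bash
python3 -m crank '[[-0.4,[0,0,0.04],[0,0,0]],[-0.4,[0,0,0.04],[0,0,0]],[-0.4,[0,0,0],[0,0,0]],[0.1,[0,0,0],[0,0,0]],[0.1,[0,0,0],[0,0,0]]]'
python3 -c "
from h import *
st()"
```

```text
clock: 6.25
position: [0.5026, 0.0562, 0.0326]
ee_rot: [0.741, 0.671, 0.0, 0.0]
ft_force: [1.0, 0.3, -1.3]
grip_width: 0.552
t 6.25 pos [0.5026 0.0562 0.0326] a 84.34 tilt 0.04 jig [  1.3 -31.2] F [ 1.   0.3 -1.3] w 47.0 q [ 0.3   0.38 -0.57  1.96  0.27  0.87 -0.51]
```

```bash
python3 -m crank '[[0.1,[0,0,-0.2],[0,0,0]],[-1,[0,0,-0.2],[0,0,0]],[-1,[0.04,-0.28,0],[0,0,0]],[-1,[0.04,-0.28,0],[0,0,0]],[-1,[0,0,0],[0,0,0]]]'
python3 -m crank '[[-1,[0,0,0.15],[0,0,0]],[-1,[0,0,0.15],[0,0,0]],[-1,[0,0,0.06],[0,0,0]],[-1,[0,0,0],[0,0,0]],[-1,[0,0,0],[0,0,0]]]'
python3 - <<'E'
from h import *
st()
im=manip.camera("side"); cv2.imwrite("pics/s4.png",cv2.resize(im[210:330,240:400],None,fx=5,fy=5,interpolation=2))
E
```

```text
clock: 6.75
position: [0.4564, 0.0674, 0.0644]
ee_rot: [0.741, 0.672, -0.001, 0.0]
ft_force: [0.4, 0.8, -1.1]
grip_width: -0.004
clock: 7.25
position: [0.4584, 0.067, 0.0352]
ee_rot: [0.741, 0.671, -0.0, -0.0]
ft_force: [-0.0, 0.3, -0.5]
grip_width: -0.004
t 7.25 pos [0.4584 0.067  0.0352] a 84.34 tilt 0.04 jig [-43.8 -24.7] F [-0.   0.3 -0.5] w -0.3 q [ 0.31  0.3  -0.6   2.06  0.23  0.84 -0.52]
```

View pics/s4.png

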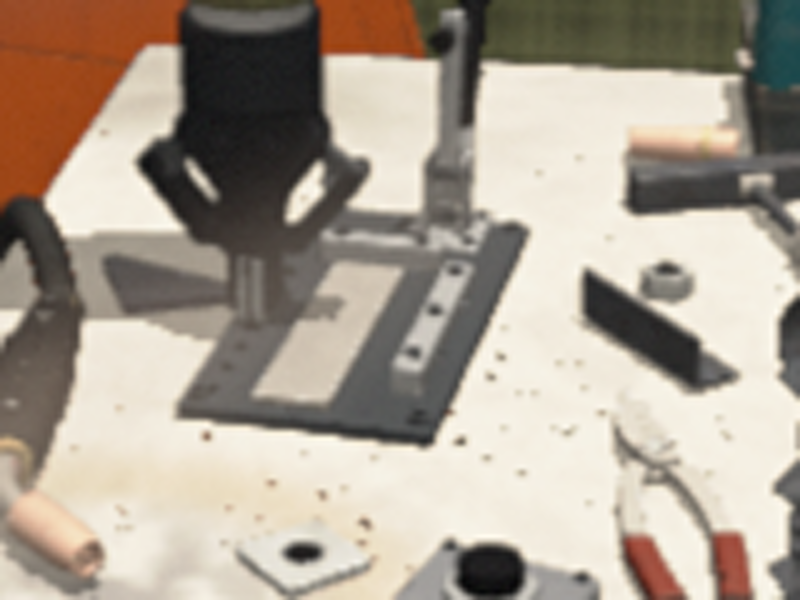

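The strap lies on the plate parallel to the long fence, and the shut fingers stand on its open side at (250,300). Next I push it toward the long fence.

```bash
python3 -m crank '[[-1,[0,0,0.02],[0,0,0]],[-1,[0,0.1,0],[0,0,0]],[-1,[0,0.1,0],[0,0,0]],[-1,[0,0.1,0],[0,0,0]],[-1,[0,0.06,0],[0,0,0]]]'
python3 -c "
from h import *
st()"
```

```text
clock: 7.8
position: [0.4878, 0.0639, 0.0339]
ee_rot: [0.741, 0.671, -0.0, -0.0]
ft_force: [-2.1, -0.0, 1.6]
grip_width: -0.007
t 7.80 pos [0.4878 0.0639 0.0339] a 84.32 tilt 0.01 jig [-14.3 -24.9] F [-2.1 -0.   1.6] w -0.6 q [ 0.3   0.36 -0.58  2.    0.26  0.86 -0.52]
```

```bash
python3 -m crank '[[-1,[0,0.02,0],[0,0,0]],[-1,[0,0.02,0],[0,0,0]],[-1,[0,0.01,0],[0,0,0]],[-1,[0,0,0],[0,0,0]],[-1,[0,0,0],[0,0,0]]]'
python3 -c "
from h import *
st()"
```

```text
clock: 8.3
position: [0.4909, 0.0636, 0.0339]
ee_rot: [0.741, 0.671, 0.0, 0.0]
ft_force: [-1.0, -0.4, -0.6]
grip_width: -0.002
t 8.30 pos [0.4909 0.0636 0.0339] a 84.34 tilt 0.01 jig [-11.1 -24.9] F [-1.  -0.4 -0.6] w -0.1 q [ 0.3   0.36 -0.58  1.99  0.26  0.86 -0.52]
```

```bash
python3 -m crank '[[-1,[0,0.01,0],[0,0,0]],[-1,[0,0.01,0],[0,0,0]],[-1,[0,0.01,0],[0,0,0]],[-1,[0,0.01,0],[0,0,0]],[-1,[0,0,0],[0,0,0]]]'
python3 -c "
from h import *
st()
im=manip.camera('side'); cv2.imwrite('pics/s5.png',cv2.resize(im[210:330,240:400],None,fx=5,fy=5,interpolation=2))"
```

```text
clock: 8.8
position: [0.4943, 0.0632, 0.0339]
ee_rot: [0.741, 0.671, 0.0, 0.0]
ft_force: [-0.6, 0.6, -0.4]
grip_width: 0.003
t 8.80 pos [0.4943 0.0632 0.0339] a 84.33 tilt 0.01 jig [ -7.7 -24.9] F [-0.6  0.6 -0.4] w 0.3 q [ 0.3   0.37 -0.58  1.98  0.26  0.87 -0.52]
```

View pics/s5.png

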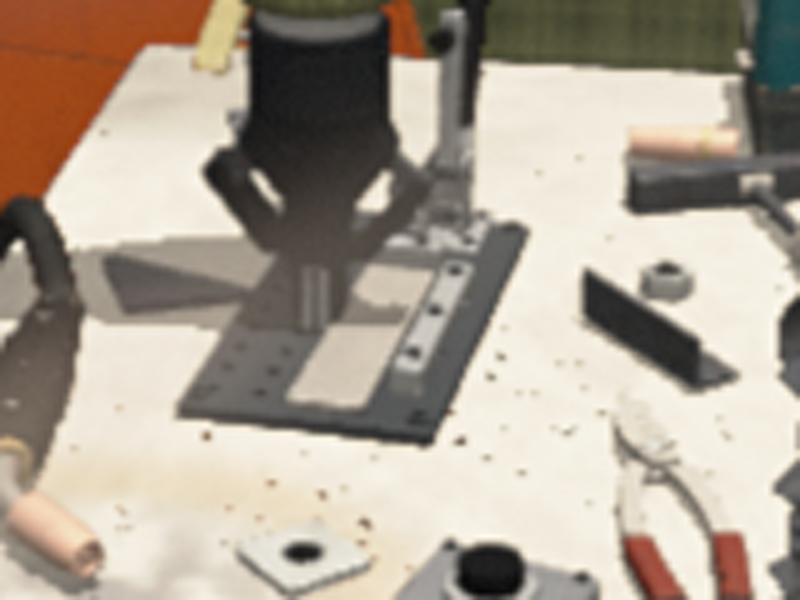

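A few mm of gap still shows between strap and fence near (385,370), so I keep pushing.

```bash
python3 -m crank '[[-1,[0,0.015,0],[0,0,0]],[-1,[0,0.015,0],[0,0,0]],[-1,[0,0.01,0],[0,0,0]],[-1,[0,0.01,0],[0,0,0]],[-1,[0,0,0],[0,0,0]]]'
python3 -c "
from h import *
st()"
python3 -m crank '[[-1,[0,0.01,0],[0,0,0]],[-1,[0,0.01,0],[0,0,0]],[-1,[0,0.01,0],[0,0,0]],[-1,[0,0.0,0],[0,0,0]],[-1,[0,0,0],[0,0,0]]]'
python3 -c "
from h import *
st()
im=manip.camera('side'); cv2.imwrite('pics/s6.png',cv2.resize(im[210:330,240:400],None,fx=5,fy=5,interpolation=2))"
```

```text
clock: 9.35
position: [0.4983, 0.0629, 0.0339]
ee_rot: [0.741, 0.671, 0.0, 0.0]
ft_force: [-0.9, -0.1, -0.1]
grip_width: 0.001
t 9.35 pos [0.4983 0.0629 0.0339] a 84.33 tilt 0.01 jig [ -3.7 -24.9] F [-0.9 -0.1 -0.1] w 0.1 q [ 0.29  0.38 -0.58  1.97  0.26  0.87 -0.52]
clock: 9.85
position: [0.5007, 0.0626, 0.0339]
ee_rot: [0.741, 0.671, 0.0, 0.0]
ft_force: [-0.4, 0.4, 0.1]
grip_width: 0.004
t 9.85 pos [0.5007 0.0626 0.0339] a 84.33 tilt 0.02 jig [ -1.3 -24.9] F [-0.4  0.4  0.1] w 0.3 q [ 0.29  0.38 -0.58  1.96  0.27  0.87 -0.52]
```

View pics/s6.png

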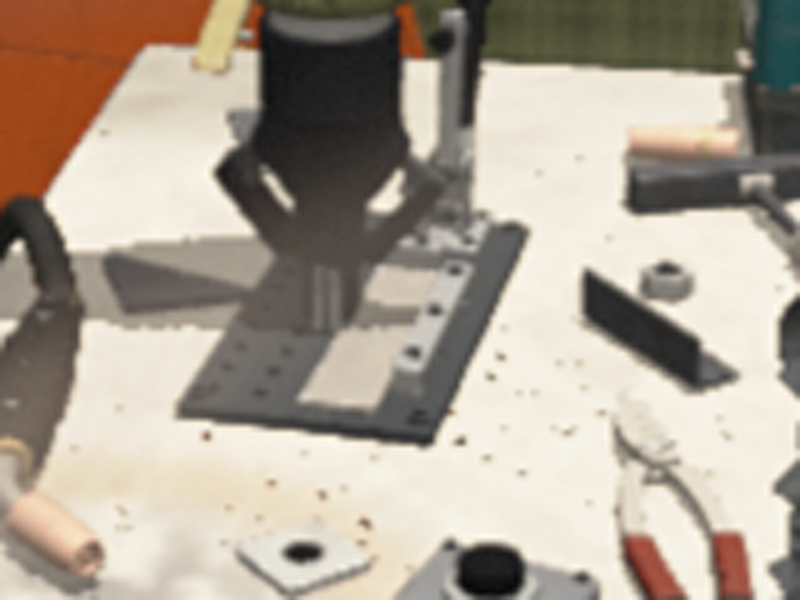

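```bash
python3 -m crank '[[-1,[0,0.01,0],[0,0,0]],[-1,[0,0.01,0],[0,0,0]],[-1,[0,0.0,0],[0,0,0]],[-1,[0,0.0,0],[0,0,0]],[-1,[0,0,0],[0,0,0]]]'
python3 -c "
from h import *
st()"
python3 -m crank '[[-1,[0,0.01,0],[0,0,0]],[-1,[0,0.01,0],[0,0,0]],[-1,[0,0.0,0],[0,0,0]],[-1,[0,0.0,0],[0,0,0]],[-1,[0,0,0],[0,0,0]]]'
python3 -c "
from h import *
st()"
```

```text
clock: 10.4
position: [0.502, 0.0625, 0.0339]
ee_rot: [0.741, 0.671, -0.0, 0.0]
ft_force: [-2.8, 0.5, 1.8]
grip_width: -0.0
t 10.40 pos [0.502  0.0625 0.0339] a 84.34 tilt 0.01 jig [  0.  -24.9] F [-2.8  0.5  1.8] w -0.0 q [ 0.29  0.38 -0.58  1.96  0.27  0.87 -0.52]
clock: 10.9
position: [0.5026, 0.0624, 0.0337]
ee_rot: [0.741, 0.671, -0.001, -0.001]
ft_force: [-8.1, -0.1, 5.7]
grip_width: 0.002
t 10.90 pos [0.5026 0.0624 0.0337] a 84.35 tilt 0.14 jig [  0.6 -25. ] F [-8.1 -0.1  5.7] w 0.2 q [ 0.29  0.38 -0.57  1.96  0.27  0.88 -0.52]
```

```bash
python3 -m crank '[[-1,[0,-0.08,0],[0,0,0]],[-1,[0,0,-0.35],[0,0,0]],[-1,[-0.5,0.1,-0.1],[0,0,0]],[-1,[-0.5,0.2,0],[0,0,0]],[-1,[-0.47,0.1,0],[0,0,0]]]'
python3 -m crank '[[-1,[0,0,0.15],[0,0,0]],[-1,[0,0,0.15],[0,0,0]],[-1,[0,0,0.15],[0,0,0]],[-1,[0,0,0],[0,0,0]],[-1,[0,0,0],[0,0,0]]]'
python3 -c "
from h import *
st()
im=manip.camera('side'); cv2.imwrite('pics/s7.png',cv2.resize(im[210:330,240:400],None,fx=5,fy=5,interpolation=2))"
```

```text
clock: 11.4
position: [0.5189, -0.0591, 0.0708]
ee_rot: [0.741, 0.671, 0.001, 0.001]
ft_force: [0.9, -0.4, 0.0]
grip_width: 0.001
clock: 11.9
position: [0.5174, -0.056, 0.0336]
ee_rot: [0.741, 0.672, -0.0, -0.0]
ft_force: [-0.3, 0.2, -0.3]
grip_width: 0.004
t 11.90 pos [ 0.5174 -0.056   0.0336] a 84.45 tilt 0.04 jig [  26.9 -141.3] F [-0.3  0.2 -0.3] w 0.3 q [ 0.47  0.4  -0.52  1.93  0.25  0.88 -0.27]
```

View pics/s7.png

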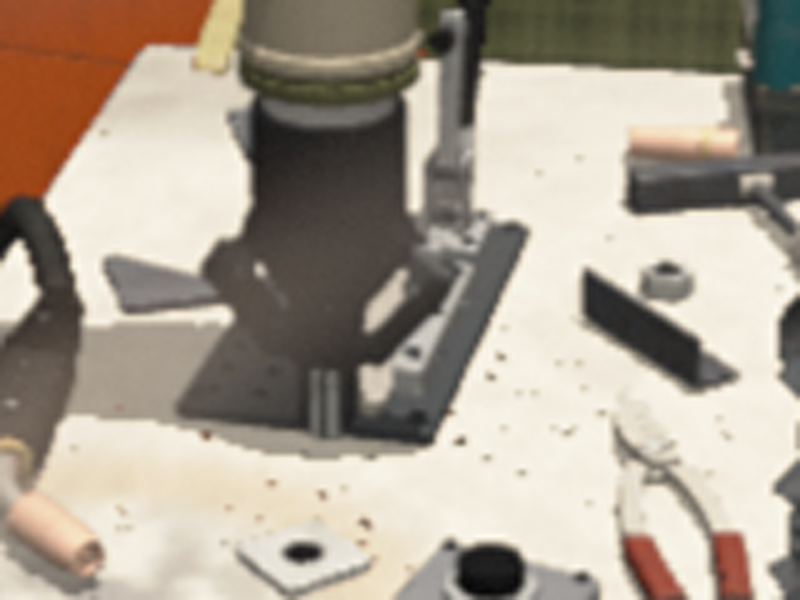

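The fingers stand off the strap's near end at about (325,435). I push it along the fence toward the end fence.

```bash
python3 -m crank '[[-1,[0.06,0,0],[0,0,0]],[-1,[0.06,0,0],[0,0,0]],[-1,[0.06,0,0],[0,0,0]],[-1,[0.02,0,0],[0,0,0]],[-1,[0,0,0],[0,0,0]]]'
python3 -c "
from h import *
st()"
python3 -m crank '[[-1,[0.01,0,0],[0,0,0]],[-1,[0.01,0,0],[0,0,0]],[-1,[0.01,0,0],[0,0,0]],[-1,[0,0,0],[0,0,0]],[-1,[0,0,0],[0,0,0]]]'
python3 -c "
from h import *
st()"
```

```text
clock: 12.45
position: [0.5193, -0.041, 0.0341]
ee_rot: [0.741, 0.671, 0.0, 0.0]
ft_force: [-0.0, -0.9, -0.5]
grip_width: 0.002
t 12.45 pos [ 0.5193 -0.041   0.0341] a 84.36 tilt 0.02 jig [  27.3 -126.3] F [-0.  -0.9 -0.5] w 0.2 q [ 0.44  0.4  -0.52  1.93  0.25  0.88 -0.3 ]
clock: 12.95
position: [0.5194, -0.039, 0.0339]
ee_rot: [0.741, 0.671, -0.0, 0.0]
ft_force: [-0.1, -2.2, 0.2]
grip_width: -0.001
t 12.95 pos [ 0.5194 -0.039   0.0339] a 84.33 tilt 0.01 jig [  27.2 -124.2] F [-0.1 -2.2  0.2] w -0.1 q [ 0.44  0.4  -0.52  1.93  0.25  0.88 -0.31]
```

```bash
python3 -m crank '[[-1,[0.01,0,0],[0,0,0]],[-1,[0.01,0,0],[0,0,0]],[-1,[0.01,0,0],[0,0,0]],[-1,[0,0,0],[0,0,0]],[-1,[0,0,0],[0,0,0]]]'
python3 -c "
from h import *
st()"
python3 -m crank '[[-1,[0.01,0,0],[0,0,0]],[-1,[0.01,0,0],[0,0,0]],[-1,[0,0,0],[0,0,0]],[-1,[0,0,0],[0,0,0]],[-1,[0,0,0],[0,0,0]]]'
python3 -c "
from h import *
st()"
```

```text
clock: 13.45
position: [0.5196, -0.0363, 0.0339]
ee_rot: [0.741, 0.671, 0.0, -0.0]
ft_force: [0.3, -0.9, 1.6]
grip_width: 0.0
t 13.45 pos [ 0.5196 -0.0363  0.0339] a 84.35 tilt 0.01 jig [  27.2 -121.6] F [ 0.3 -0.9  1.6] w 0.0 q [ 0.44  0.4  -0.52  1.93  0.25  0.88 -0.31]
clock: 13.95
position: [0.5197, -0.0358, 0.0339]
ee_rot: [0.741, 0.671, -0.0, 0.0]
ft_force: [-0.3, -4.8, 1.6]
grip_width: 0.001
t 13.95 pos [ 0.5197 -0.0358  0.0339] a 84.29 tilt 0.06 jig [  27.2 -121.1] F [-0.3 -4.8  1.6] w 0.1 q [ 0.43  0.4  -0.52  1.93  0.26  0.88 -0.32]
```

```bash
python3 -m crank '[[-1,[0.01,0,0],[0,0,0]],[-1,[0.01,0,0],[0,0,0]],[-1,[0,0,0],[0,0,0]],[-1,[0,0,0],[0,0,0]],[-1,[0,0,0],[0,0,0]]]'
python3 -c "
from h import *
st()"
python3 -m crank '[[-1,[-0.15,0,0],[0,0,0]],[-1,[-0.2,0,-0.4],[0,0,0]],[-1,[-0.2,-0.5,-0.5],[0,0,0]],[-1,[0,-0.6,-0.3],[0,0,0]],[-1,[0,-0.6,0],[0,0,0]]]'
python3 -c "
from h import *
st()
im=manip.camera('side'); cv2.imwrite('pics/s8.png',cv2.resize(im[210:330,240:400],None,fx=5,fy=5,interpolation=2))
im=manip.camera('top'); cv2.imwrite('pics/t8.png',cv2.resize(im[200:300,200:360],None,fx=5,fy=5,interpolation=2))"
```

```text
clock: 14.45
position: [0.5197, -0.0356, 0.0339]
ee_rot: [0.742, 0.671, -0.001, 0.001]
ft_force: [-1.2, -10.1, 1.6]
grip_width: -0.001
t 14.45 pos [ 0.5197 -0.0356  0.0339] a 84.23 tilt 0.15 jig [  27.2 -120.8] F [ -1.2 -10.1   1.6] w -0.1 q [ 0.43  0.4  -0.52  1.93  0.26  0.88 -0.32]
clock: 14.95
position: [0.3904, -0.0622, 0.1245]
ee_rot: [0.741, 0.671, 0.002, 0.002]
ft_force: [0.0, 0.6, 0.3]
grip_width: 0.001
t 14.95 pos [ 0.3904 -0.0622  0.1245] a 84.32 tilt 0.28 jig [ -99.  -159.9] F [0.  0.6 0.3] w 0.1 q [ 0.64 -0.03 -0.58  2.16 -0.02  1.   -0.03]
```

View pics/s8.png

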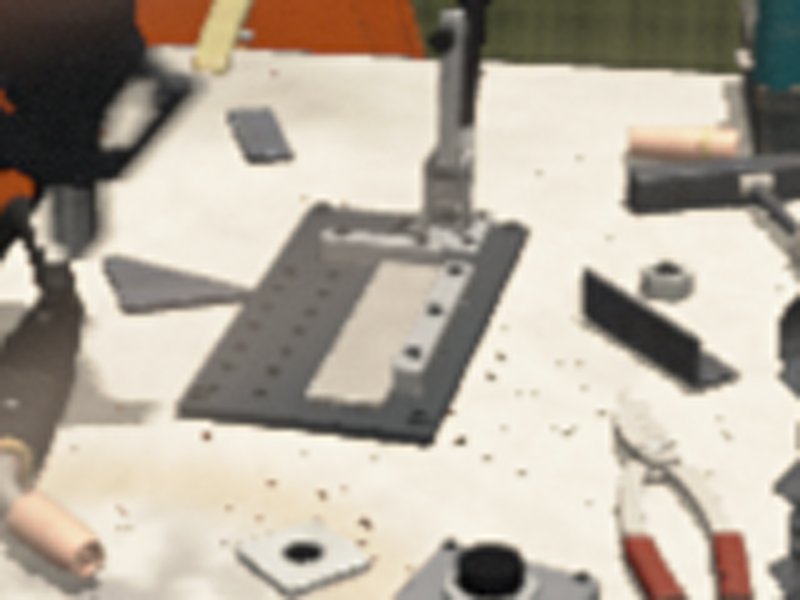

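View pics/t8.png

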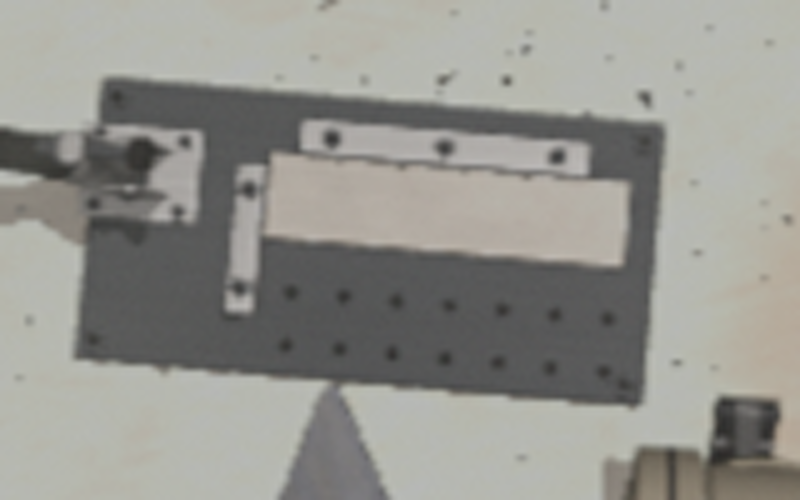

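The strap lies snug in both pictures: top edge against the long fence (385,165) and left edge against the end fence (268,200). Next, the doubler.

```bash
python3 -c "
from h import *
plan([.4075,.3575,.08],110.3,10)"
```

```text
t 15.05 pos [ 0.3839 -0.0625  0.1215] a 84.29 tilt 0.25 jig [-105.3 -160.8] F [-0.2 -0.8  0.3] w -0.1 q [ 0.64 -0.03 -0.58  2.17 -0.02  1.   -0.03]
[0.525, -0.023, 0.05] [-0.0, 0.0, -0.058]
[0.526, 0.001, 0.05] [-0.0, 0.0, -0.058]
[0.525, 0.025, 0.051] [-0.0, 0.0, -0.058]
[0.524, 0.049, 0.051] [-0.0, 0.0, -0.058]
[0.521, 0.072, 0.051] [-0.0, 0.0, -0.058]
[0.517, 0.096, 0.051] [-0.0, 0.0, -0.058]
[0.512, 0.119, 0.051] [-0.0, 0.0, -0.058]
[0.506, 0.142, 0.051] [-0.0, 0.0, -0.058]
[0.499, 0.165, 0.052] [-0.0, 0.0, -0.058]
[0.491, 0.188, 0.052] [-0.0, 0.0, -0.058]
```

```bash
python3 -m crank '[[0,[0.4,-0.02,0],[0,0,-0.058]],[0,[0.525,0,0],[0,0,-0.058]],[0,[0.525,0.025,0],[0,0,-0.058]],[0,[0.525,0.05,0],[0,0,-0.058]],[0,[0.52,0.07,0],[0,0,-0.058]]]'
python3 -m crank '[[0,[0.52,0.095,0],[0,0,-0.058]],[0,[0.51,0.12,0.1],[0,0,-0.058]],[0,[0.505,0.14,0.1],[0,0,-0.058]],[0,[0.5,0.165,0.1],[0,0,-0.058]],[0,[0.4,0.16,0.1],[0,0,-0.058]]]'
python3 -c "
from h import *
plan([.4075,.3575,.045],110.3,3)"
```

```text
clock: 15.55
position: [0.4004, 0.1396, 0.1225]
ee_rot: [0.659, 0.752, 0.001, 0.0]
ft_force: [0.9, -0.2, -0.5]
grip_width: 0.5
clock: 16.05
position: [0.4113, 0.3428, 0.0897]
ee_rot: [0.569, 0.822, 0.0, -0.001]
ft_force: [0.3, -0.6, 0.9]
grip_width: 0.494
t 16.05 pos [0.4113 0.3428 0.0897] a 110.59 tilt 0.09 jig [-117.5  245.2] F [ 0.3 -0.6  0.9] w 42.0 q [-0.03  0.44 -0.89  1.84  0.39  1.05 -0.71]
[0.063, 0.007, 0.186] [-0.0, -0.001, 0.002]
[0.063, 0.007, 0.186] [-0.0, -0.001, 0.002]
[0.063, 0.006, 0.186] [-0.0, -0.001, 0.002]
```

```bash
python3 -m crank '[[0,[0.06,0,0.18],[0,0,0]],[0,[0.06,0,0.18],[0,0,0]],[0,[0.06,0.01,0.15],[0,0,0]],[0,[0,0,0],[0,0,0]],[0,[0,0,0],[0,0,0]]]'
python3 -c "
from h import *
plan([.4075,.3575,.0215],110.3,3)
im=manip.camera('top'); cv2.imwrite('pics/t9.png',cv2.resize(im[240:360,90:250],None,fx=5,fy=5,interpolation=2))
im=manip.camera('side'); cv2.imwrite('pics/s9.png',cv2.resize(im[180:300,220:380],None,fx=5,fy=5,interpolation=2))"
```

```text
clock: 16.55
position: [0.4076, 0.3532, 0.0495]
ee_rot: [0.571, 0.821, -0.0, 0.0]
ft_force: [0.0, 0.2, 0.2]
grip_width: 0.499
t 16.55 pos [0.4076 0.3532 0.0495] a 110.39 tilt 0.03 jig [-122.2  255.2] F [0.  0.2 0.2] w 42.4 q [-0.09  0.51 -0.85  1.86  0.45  0.98 -0.78]
[0.017, 0.006, 0.117] [-0.0, 0.0, 0.001]
[0.017, 0.006, 0.117] [-0.0, 0.0, 0.001]
[0.017, 0.006, 0.117] [-0.0, 0.0, 0.001]
```

View pics/s9.png

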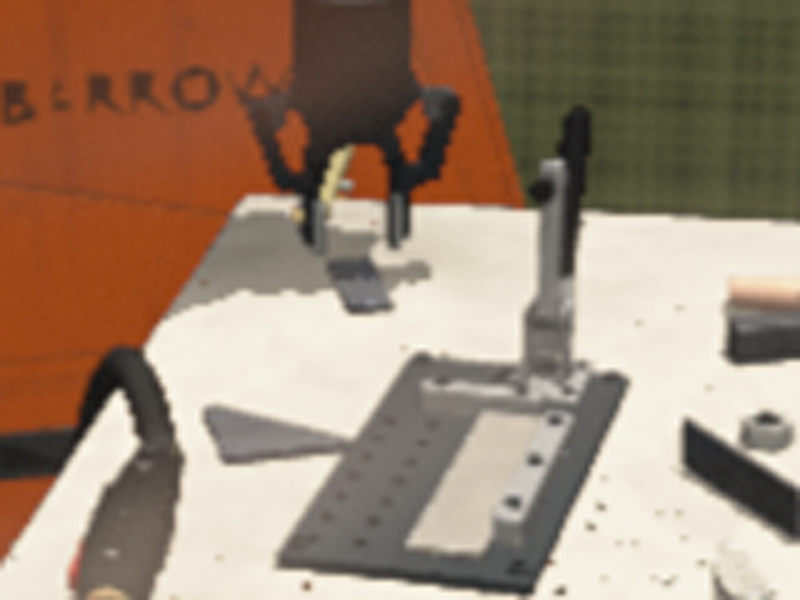

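View pics/t9.png

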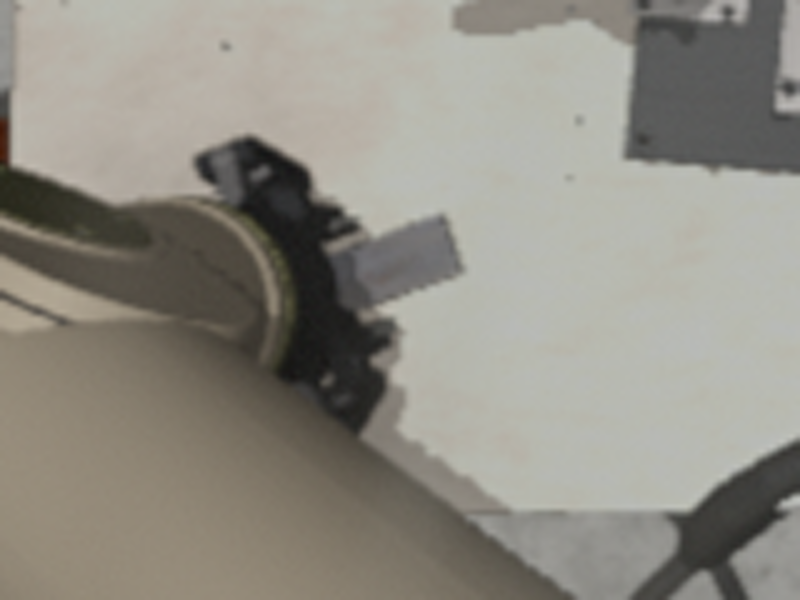

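The doubler lies between the open jaws in both views. I descend and close.

```bash
python3 -m crank '[[0,[0.05,0.015,0.12],[0,0,0]],[0,[0,0,0.12],[0,0,0]],[0,[0,0,0.075],[0,0,0]],[0,[0,0,0],[0,0,0]],[-0.1,[0,0,0],[0,0,0]]]'
python3 -c "
from h import *
st()"
python3 -m crank '[[-0.5,[0,0,0],[0,0,0]],[-0.5,[0,0,0],[0,0,0]],[-0.5,[0,0,0],[0,0,0]],[-0.5,[0,0,0],[0,0,0]],[-0.5,[0,0,0],[0,0,0]]]' 40
python3 -c "
from h import *
st()"
```

```text
clock: 17.15
position: [0.4069, 0.3581, 0.024]
ee_rot: [0.57, 0.821, -0.0, -0.0]
ft_force: [0.8, 0.5, -0.3]
grip_width: 0.451
t 17.15 pos [0.4069 0.3581 0.024 ] a 110.45 tilt 0.03 jig [-123.4  260. ] F [ 0.8  0.5 -0.3] w 38.4 q [-0.12  0.55 -0.82  1.86  0.49  0.95 -0.81]
clock: 17.65
position: [0.4073, 0.3583, 0.0247]
ee_rot: [0.57, 0.821, 0.0, 0.0]
ft_force: [-1.4, -0.4, 5.8]
grip_width: 0.329
t 17.65 pos [0.4073 0.3583 0.0247] a 110.44 tilt 0.04 jig [-123.1  260.3] F [-1.4 -0.4  5.8] w 28.0 q [-0.12  0.55 -0.82  1.86  0.49  0.95 -0.81]
```

```bash
python3 -m crank '[[-0.5,[0,0,-0.2],[0,0,0]],[-0.5,[0,0,-0.3],[0,0,0]],[-0.5,[0,0,-0.3],[0,0,0]],[-0.5,[0,0,0],[0,0,0]],[-0.5,[0,0,0],[0,0,0]]]'
python3 -c "
from h import *
p=jw(-50,5)
plan([*p,.09],84.4,7)
im=manip.camera('side'); cv2.imwrite('pics/s10.png',cv2.resize(im[180:300,220:380],None,fx=5,fy=5,interpolation=2))"
```

```text
clock: 18.15
position: [0.4074, 0.358, 0.0889]
ee_rot: [0.571, 0.821, 0.0, 0.0]
ft_force: [0.0, -0.9, -0.9]
grip_width: 0.33
t 18.15 pos [0.4074 0.358  0.0889] a 110.42 tilt 0.07 jig [-122.9  260. ] F [ 0.  -0.9 -0.9] w 28.0 q [-0.07  0.46 -0.88  1.82  0.4   1.05 -0.75]
[-0.466, -0.083, -0.002] [0.0, -0.0, 0.083]
[-0.471, -0.052, -0.002] [0.0, -0.0, 0.083]
[-0.473, -0.022, -0.002] [0.0, -0.0, 0.083]
[-0.473, 0.009, -0.002] [0.0, -0.0, 0.083]
[-0.472, 0.04, -0.002] [0.0, -0.0, 0.083]
[-0.468, 0.07, -0.002] [0.0, -0.0, 0.083]
[-0.463, 0.1, -0.002] [0.0, -0.0, 0.083]
```

View pics/s10.png

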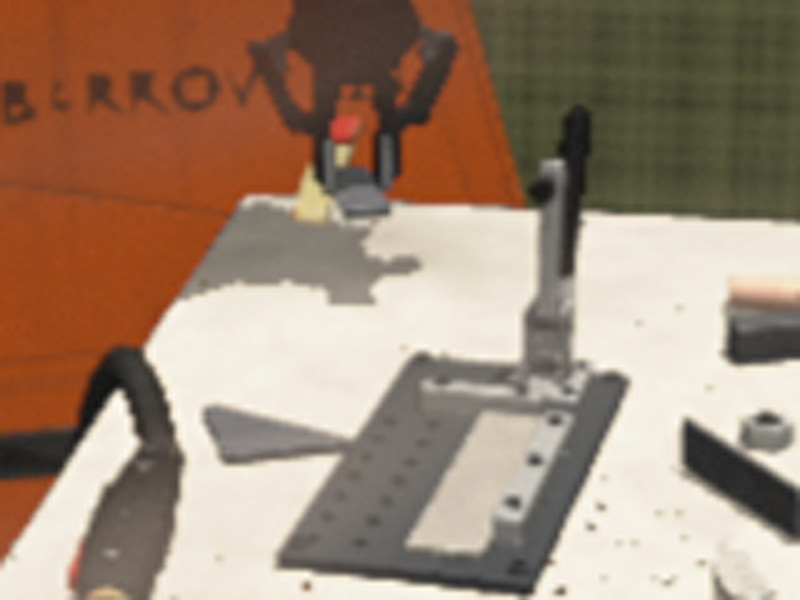

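The doubler is held level at (360,190).

```bash
python3 -m crank '[[-0.5,[-0.33,-0.05,0],[0,0,0.083]],[-0.5,[-0.47,-0.05,0],[0,0,0.083]],[-0.5,[-0.47,-0.02,0],[0,0,0.083]],[-0.5,[-0.47,0.01,0],[0,0,0.083]],[-0.5,[-0.47,0.04,0],[0,0,0.083]]]'
python3 -m crank '[[-0.5,[-0.47,0.07,0],[0,0,0.083]],[-0.5,[-0.46,0.1,0],[0,0,0.083]],[-0.5,[-0.14,0.02,0],[0,0,0]],[-0.5,[0,0,0],[0,0,0]],[-0.5,[0,0,0],[0,0,0]]]'
python3 -c "
from h import *
p=jw(15,9)
plan([*p,.06],84.4,3)"
```

```text
clock: 18.7
position: [0.4395, 0.1819, 0.0875]
ee_rot: [0.697, 0.717, -0.001, -0.0]
ft_force: [1.0, 0.5, -2.1]
grip_width: 0.329
clock: 19.2
position: [0.4535, 0.099, 0.088]
ee_rot: [0.741, 0.672, -0.0, -0.0]
ft_force: [-0.6, 0.3, -1.3]
grip_width: 0.328
t 19.20 pos [0.4535 0.099  0.088 ] a 84.37 tilt 0.05 jig [-51.8   6.6] F [-0.6  0.3 -1.3] w 27.9 q [ 0.4   0.24 -0.77  2.02  0.2   0.96 -0.57]
[0.01, 0.278, 0.116] [-0.0, -0.0, -0.0]
[0.01, 0.278, 0.116] [-0.0, -0.0, -0.0]
[0.01, 0.278, 0.116] [-0.0, -0.0, -0.0]
```

```bash
python3 -m crank '[[-0.5,[0.01,0.28,0],[0,0,0]],[-0.5,[0.01,0.28,0.1],[0,0,0]],[-0.5,[0.01,0.27,0.15],[0,0,0]],[-0.5,[0,0,0.1],[0,0,0]],[-0.5,[0,0,0],[0,0,0]]]'
python3 -m crank '[[-0.5,[0,0,0.1],[0,0,0]],[-0.5,[0,0,0.08],[0,0,0]],[-0.5,[0,0,0],[0,0,0]],[-0.5,[0,0,0],[0,0,0]],[-0.5,[0,0,0],[0,0,0]]]'
python3 -c "
from h import *
p=jw(15,9)
plan([*p,.04],84.4,3)
im=manip.camera('side'); cv2.imwrite('pics/s11.png',cv2.resize(im[200:320,240:400],None,fx=5,fy=5,interpolation=2))"
```

```text
clock: 19.7
position: [0.5189, 0.0955, 0.0589]
ee_rot: [0.741, 0.672, -0.001, -0.001]
ft_force: [-0.5, 0.2, -1.8]
grip_width: 0.327
clock: 20.2
position: [0.5204, 0.0937, 0.0462]
ee_rot: [0.741, 0.671, 0.0, 0.0]
ft_force: [-0.0, -1.0, -1.1]
grip_width: 0.328
t 20.20 pos [0.5204 0.0937 0.0462] a 84.29 tilt 0.03 jig [15.3  7.9] F [-0.  -1.  -1.1] w 27.8 q [ 0.33  0.43 -0.69  1.89  0.34  0.93 -0.62]
[0.004, -0.001, 0.026] [0.0, 0.0, -0.001]
[0.004, -0.001, 0.026] [0.0, 0.0, -0.001]
[0.004, -0.001, 0.026] [0.0, 0.0, -0.001]
```

View pics/s11.png

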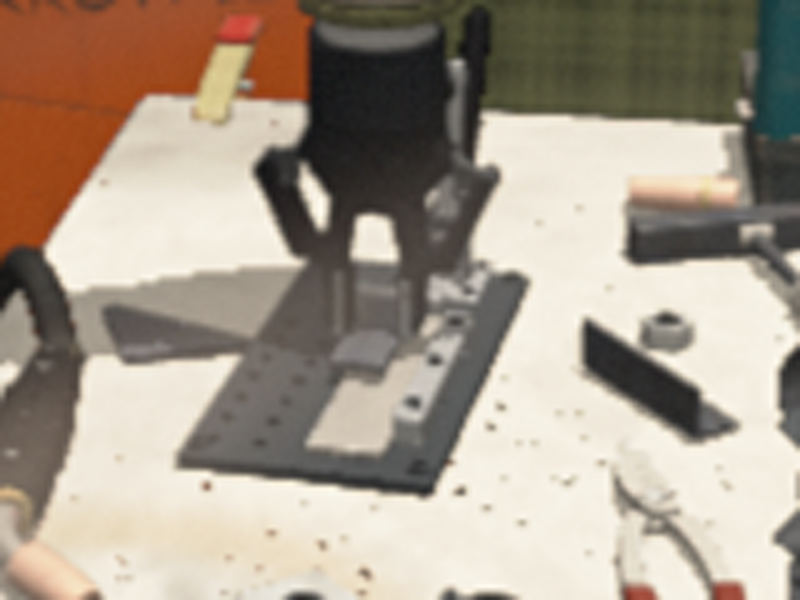

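The doubler hangs over the strap at (365,350) with the far finger clear of the long fence. I lower and release it.

```bash
python3 -m crank '[[-0.5,[0,0,0.04],[0,0,0]],[-0.5,[0,0,0.035],[0,0,0]],[-0.5,[0,0,0],[0,0,0]],[-0.5,[0,0,0],[0,0,0]],[-0.25,[0,0,0],[0,0,0]]]'
python3 -c "
from h import *
st()"
python3 -m crank '[[-0.2,[0,0,0],[0,0,0]],[-0.2,[0,0,0],[0,0,0]],[-0.2,[0,0,-0.2],[0,0,0]],[-0.2,[0,0,-0.2],[0,0,0]],[-1,[0,-0.2,0],[0,0,0]]]'
python3 -m crank '[[-1,[0.1,-0.2,0],[0,0,0]],[-1,[0,-0.02,0],[0,0,0]],[-1,[0,0,0],[0,0,0]],[-1,[0,0,0],[0,0,0]],[-1,[0,0,0],[0,0,0]]]'
python3 -c "
from h import *
st()
im=manip.camera('side'); cv2.imwrite('pics/s12.png',cv2.resize(im[200:320,240:400],None,fx=5,fy=5,interpolation=2))"
```

```text
clock: 20.75
position: [0.5203, 0.0937, 0.0398]
ee_rot: [0.741, 0.671, -0.0, -0.0]
ft_force: [-0.5, -0.9, 0.4]
grip_width: 0.37
t 20.75 pos [0.5203 0.0937 0.0398] a 84.29 tilt 0.00 jig [15.2  7.9] F [-0.5 -0.9  0.4] w 31.4 q [ 0.32  0.44 -0.69  1.9   0.35  0.92 -0.63]
clock: 21.25
position: [0.5072, 0.0957, 0.0755]
ee_rot: [0.742, 0.671, 0.002, 0.001]
ft_force: [-1.0, -0.1, -0.8]
grip_width: 0.247
clock: 21.75
position: [0.4883, 0.1047, 0.0722]
ee_rot: [0.742, 0.671, 0.0, 0.0]
ft_force: [0.6, 0.3, 0.7]
grip_width: 0.002
t 21.75 pos [0.4883 0.1047 0.0722] a 84.25 tilt 0.03 jig [-17.7  15.7] F [0.6 0.3 0.7] w 0.2 q [ 0.35  0.34 -0.74  1.95  0.28  0.96 -0.62]
```

View pics/s12.png

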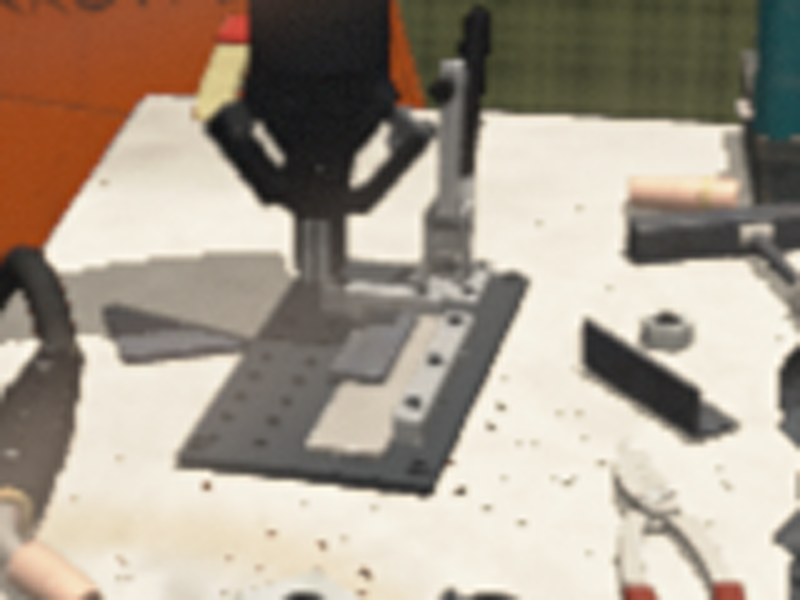

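The doubler rests on the strap at (370,350), square and a little short of both fences. I push it to the long fence.

```bash
python3 -m crank '[[-1,[-0.07,0,0.2],[0,0,0]],[-1,[0,0,0.21],[0,0,0]],[-1,[0,0,0],[0,0,0]],[-1,[0,0,0],[0,0,0]],[-1,[0,0,0],[0,0,0]]]'
python3 -c "
from h import *
st()"
python3 -m crank '[[-1,[0,0.08,0],[0,0,0]],[-1,[0,0.08,0],[0,0,0]],[-1,[0,0.08,0],[0,0,0]],[-1,[0,0.04,0],[0,0,0]],[-1,[0,0,0],[0,0,0]]]'
python3 -c "
from h import *
st()"
```

```text
clock: 22.3
position: [0.4877, 0.0997, 0.0398]
ee_rot: [0.741, 0.671, 0.0, 0.0]
ft_force: [-0.1, 0.1, 0.1]
grip_width: 0.001
t 22.30 pos [0.4877 0.0997 0.0398] a 84.30 tilt 0.06 jig [-17.9  10.7] F [-0.1  0.1  0.1] w 0.1 q [ 0.34  0.39 -0.71  1.97  0.32  0.89 -0.64]
clock: 22.8
position: [0.51, 0.0972, 0.0391]
ee_rot: [0.742, 0.671, 0.0, 0.0]
ft_force: [-0.7, 0.4, -0.0]
grip_width: -0.002
t 22.80 pos [0.51   0.0972 0.0391] a 84.27 tilt 0.02 jig [ 4.6 10.3] F [-0.7  0.4 -0. ] w -0.1 q [ 0.32  0.43 -0.7   1.92  0.34  0.91 -0.64]
```

```bash
python3 -m crank '[[-1,[0,0.02,0],[0,0,0]],[-1,[0,0.02,0],[0,0,0]],[-1,[0,0.01,0],[0,0,0]],[-1,[0,0,0],[0,0,0]],[-1,[0,0,0],[0,0,0]]]'
python3 -c "
from h import *
st()"
python3 -m crank '[[-1,[0,0.01,0],[0,0,0]],[-1,[0,0.01,0],[0,0,0]],[-1,[0,0,0],[0,0,0]],[-1,[0,0,0],[0,0,0]],[-1,[0,0,0],[0,0,0]]]'
python3 -c "
from h import *
st()"
```

```text
clock: 23.3
position: [0.5134, 0.0968, 0.0391]
ee_rot: [0.741, 0.671, 0.0, 0.0]
ft_force: [-0.2, -0.4, 0.5]
grip_width: -0.002
t 23.30 pos [0.5134 0.0968 0.0391] a 84.29 tilt 0.01 jig [ 8.  10.4] F [-0.2 -0.4  0.5] w -0.2 q [ 0.32  0.43 -0.69  1.91  0.35  0.92 -0.64]
clock: 23.8
position: [0.5151, 0.0966, 0.0391]
ee_rot: [0.741, 0.671, 0.0, 0.0]
ft_force: [-0.4, -0.6, -0.5]
grip_width: 0.003
t 23.80 pos [0.5151 0.0966 0.0391] a 84.29 tilt 0.01 jig [ 9.7 10.3] F [-0.4 -0.6 -0.5] w 0.2 q [ 0.32  0.44 -0.69  1.91  0.35  0.92 -0.64]
```

```bash
python3 -m crank '[[-1,[0,0.01,0],[0,0,0]],[-1,[0,0.01,0],[0,0,0]],[-1,[0,0,0],[0,0,0]],[-1,[0,0,0],[0,0,0]],[-1,[0,0,0],[0,0,0]]]'
python3 -c "
from h import *
st()"
```

```text
clock: 24.3
position: [0.5159, 0.0966, 0.0389]
ee_rot: [0.741, 0.671, -0.001, -0.0]
ft_force: [-5.6, 0.1, 3.4]
grip_width: 0.002
t 24.30 pos [0.5159 0.0966 0.0389] a 84.31 tilt 0.07 jig [10.6 10.4] F [-5.6  0.1  3.4] w 0.2 q [ 0.32  0.44 -0.69  1.9   0.35  0.92 -0.64]
```

```bash
python3 -m crank '[[-1,[0,0.01,0],[0,0,0]],[-1,[0,0,0],[0,0,0]],[-1,[0,-0.08,0],[0,0,0]],[-1,[0,0,-0.4],[0,0,0]],[-1,[-0.4,0.1,0],[0,0,0]]]'
python3 -m crank '[[-1,[-0.41,0.2,0],[0,0,0]],[-1,[0,0,0.2],[0,0,0]],[-1,[0,0,0.18],[0,0,0]],[-1,[0,0,0],[0,0,0]],[-1,[0,0,0],[0,0,0]]]'
python3 -c "
from h import *
st()
im=manip.camera('side'); cv2.imwrite('pics/s13.png',cv2.resize(im[200:320,240:400],None,fx=5,fy=5,interpolation=2))"
```

```text
clock: 24.8
position: [0.5174, 0.0691, 0.0746]
ee_rot: [0.739, 0.674, 0.003, 0.001]
ft_force: [1.5, 0.2, -0.5]
grip_width: 0.004
clock: 25.3
position: [0.5279, 0.0315, 0.0404]
ee_rot: [0.741, 0.672, -0.0, -0.001]
ft_force: [0.9, -0.1, 0.5]
grip_width: -0.001
t 25.30 pos [0.5279 0.0315 0.0404] a 84.40 tilt 0.06 jig [ 28.9 -53.3] F [ 0.9 -0.1  0.5] w -0.1 q [ 0.43  0.44 -0.67  1.9   0.34  0.92 -0.5 ]
```

View pics/s13.png

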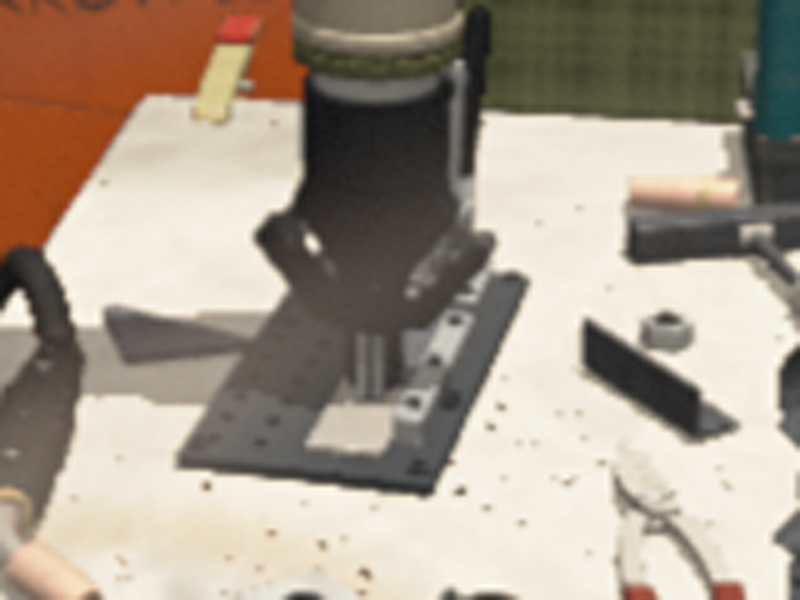

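The fingers stand over the strap just short of the doubler's near end, at (370,390). I push the doubler to the end fence.

```bash
python3 -m crank '[[-1,[0.06,0,0.01],[0,0,0]],[-1,[0.06,0,0],[0,0,0]],[-1,[0.05,0,0],[0,0,0]],[-1,[0.015,0,0],[0,0,0]],[-1,[0,0,0],[0,0,0]]]'
python3 -c "
from h import *
st()"
python3 -m crank '[[-1,[0.01,0,0],[0,0,0]],[-1,[0.01,0,0],[0,0,0]],[-1,[0,0,0],[0,0,0]],[-1,[0,0,0],[0,0,0]],[-1,[0,0,0],[0,0,0]]]'
python3 -c "
from h import *
st()"
```

```text
clock: 25.85
position: [0.53, 0.0453, 0.04]
ee_rot: [0.741, 0.671, 0.0, 0.0]
ft_force: [-0.0, -0.5, -0.5]
grip_width: 0.003
t 25.85 pos [0.53   0.0453 0.04  ] a 84.32 tilt 0.02 jig [ 29.6 -39.3] F [-0.  -0.5 -0.5] w 0.3 q [ 0.4   0.45 -0.67  1.89  0.34  0.92 -0.53]
clock: 26.35
position: [0.5301, 0.0464, 0.0399]
ee_rot: [0.741, 0.671, -0.0, 0.0]
ft_force: [0.8, 0.1, -0.8]
grip_width: 0.001
t 26.35 pos [0.5301 0.0464 0.0399] a 84.28 tilt 0.00 jig [ 29.5 -38.2] F [ 0.8  0.1 -0.8] w 0.1 q [ 0.4   0.45 -0.67  1.89  0.34  0.92 -0.53]
```

```bash
python3 -m crank '[[-1,[0.01,0,0],[0,0,0]],[-1,[0.01,0,0],[0,0,0]],[-1,[0.01,0,0],[0,0,0]],[-1,[0,0,0],[0,0,0]],[-1,[0,0,0],[0,0,0]]]'
python3 -c "
from h import *
st()"
python3 -m crank '[[-1,[0.01,0,0],[0,0,0]],[-1,[0,0,0],[0,0,0]],[-1,[0,0,0],[0,0,0]],[-1,[0,0,0],[0,0,0]],[-1,[0,0,0],[0,0,0]]]'
python3 -c "
from h import *
st()"
```

```text
clock: 26.85
position: [0.5303, 0.0484, 0.0399]
ee_rot: [0.742, 0.671, -0.0, 0.0]
ft_force: [-0.7, -4.0, 1.0]
grip_width: 0.0
t 26.85 pos [0.5303 0.0484 0.0399] a 84.27 tilt 0.04 jig [ 29.5 -36.2] F [-0.7 -4.   1. ] w 0.0 q [ 0.39  0.45 -0.67  1.89  0.34  0.92 -0.54]
clock: 27.35
position: [0.5303, 0.0486, 0.0398]
ee_rot: [0.742, 0.671, -0.001, 0.0]
ft_force: [-1.4, -5.3, 1.1]
grip_width: 0.002
t 27.35 pos [0.5303 0.0486 0.0398] a 84.24 tilt 0.08 jig [ 29.5 -36. ] F [-1.4 -5.3  1.1] w 0.2 q [ 0.39  0.45 -0.67  1.89  0.34  0.93 -0.54]
```

```bash
python3 -m crank '[[-1,[0.01,0,0],[0,0,0]],[-1,[-0.1,0,0],[0,0,0]],[-1,[-0.1,0,-0.4],[0,0,0]],[-1,[0,-0.5,-0.6],[0,0,0]],[-1,[0,-0.6,-0.4],[0,0,0]]]'
python3 -m crank '[[-1,[0,-0.5,-0.3],[0,0,0]],[-1,[0,0,0],[0,0,0]],[-1,[0,0,0],[0,0,0]],[-1,[0,0,0],[0,0,0]],[-1,[0,0,0],[0,0,0]]]'
python3 -c "
from h import *
st()
im=manip.camera('side'); cv2.imwrite('pics/s14.png',cv2.resize(im[200:320,240:400],None,fx=5,fy=5,interpolation=2))
im=manip.camera('top'); cv2.imwrite('pics/t14.png',cv2.resize(im[200:300,200:360],None,fx=5,fy=5,interpolation=2))"
```

```text
clock: 27.85
position: [0.4563, 0.0427, 0.1397]
ee_rot: [0.741, 0.671, 0.002, -0.0]
ft_force: [1.2, 0.2, 2.4]
grip_width: -0.003
clock: 28.35
position: [0.416, 0.046, 0.161]
ee_rot: [0.741, 0.671, -0.0, -0.001]
ft_force: [0.4, 0.4, -0.8]
grip_width: -0.003
t 28.35 pos [0.416 0.046 0.161] a 84.30 tilt 0.17 jig [-84.  -49.7] F [ 0.4  0.4 -0.8] w -0.3 q [ 0.6  -0.01 -0.79  2.05 -0.01  1.1  -0.29]
```

View pics/s14.png

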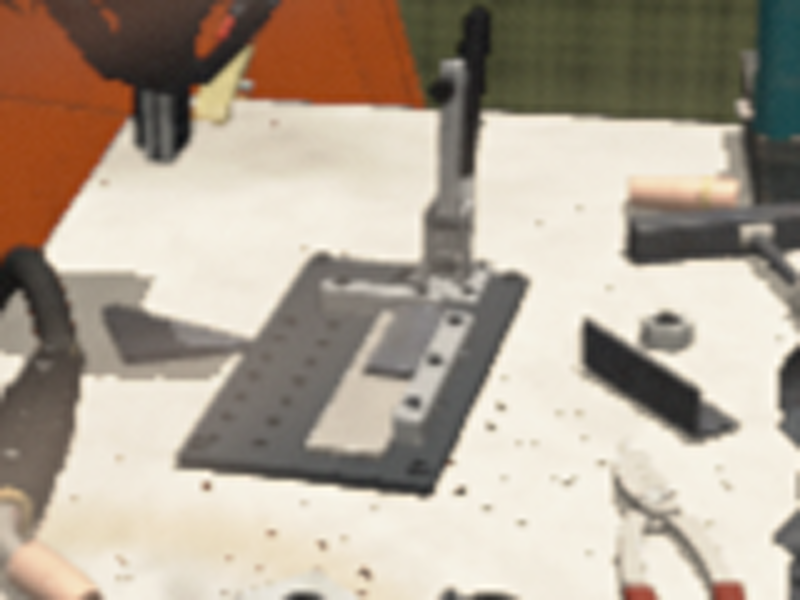

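View pics/t14.png

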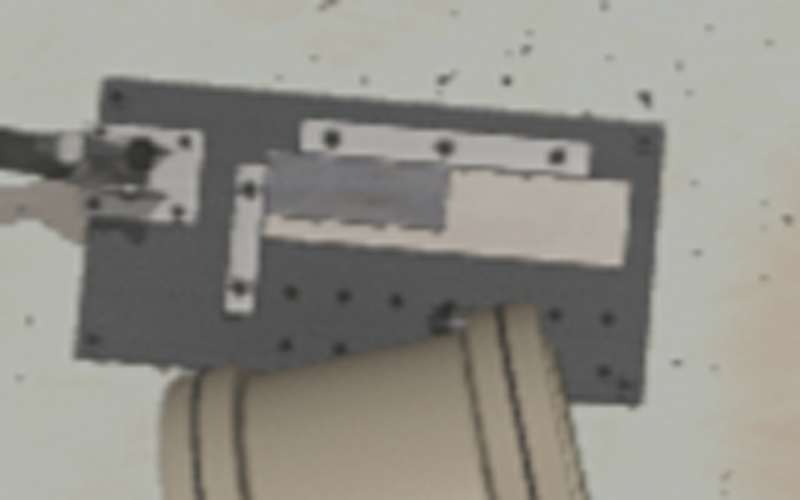

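Both parts are snug: the doubler's far edge follows the long fence at (360,160) and its left end touches the end fence at (268,185). Now the clamp.

```bash
python3 -c "
from h import *
p=jw(30,150)
plan([*p,.215],84.4,7)"
```

```text
t 28.45 pos [0.4159 0.0461 0.161 ] a 84.31 tilt 0.17 jig [-84.1 -49.6] F [-0.3  0.8  0. ] w 0.0 q [ 0.6  -0.01 -0.79  2.05 -0.01  1.1  -0.29]
[0.357, 0.203, -0.096] [-0.0, -0.0, -0.0]
[0.357, 0.203, -0.096] [-0.0, -0.0, -0.0]
[0.357, 0.203, -0.096] [-0.0, -0.0, -0.0]
[0.357, 0.203, -0.096] [-0.0, -0.0, -0.0]
[0.357, 0.203, -0.096] [-0.0, -0.0, -0.0]
[0.357, 0.203, -0.096] [-0.0, -0.0, -0.0]
[0.357, 0.204, -0.096] [-0.0, -0.0, -0.0]
```

```bash
python3 -m crank '[[-1,[0.2,0,-0.4],[0,0,0]],[-1,[0.5,0,-0.3],[0,0,0]],[-1,[0.5,0.1,0],[0,0,0]],[-1,[0.5,0.3,0],[0,0,0]],[-1,[0.5,0.4,0],[0,0,0]]]'
python3 -m crank '[[-1,[0.3,0.4,0],[0,0,0]],[-1,[0,0.22,0],[0,0,0]],[-1,[0,0,0],[0,0,0]],[-1,[0,0,0],[0,0,0]],[-1,[0,0,0],[0,0,0]]]'
python3 -c "
from h import *
p=jw(30,150)
plan([*p,.142],84.4,3)
im=manip.camera('side'); cv2.imwrite('pics/s15.png',cv2.resize(im[130:280,260:410],None,fx=4,fy=4,interpolation=2))
im=manip.camera('top'); cv2.imwrite('pics/t15.png',cv2.resize(im[180:300,160:320],None,fx=5,fy=5,interpolation=2))"
```

```text
clock: 28.95
position: [0.4972, 0.2154, 0.2178]
ee_rot: [0.742, 0.671, 0.0, 0.0]
ft_force: [0.6, -1.2, 2.3]
grip_width: -0.004
clock: 29.45
position: [0.5472, 0.2327, 0.2177]
ee_rot: [0.741, 0.671, -0.0, -0.0]
ft_force: [-0.0, -0.2, -0.4]
grip_width: -0.0
t 29.45 pos [0.5472 0.2327 0.2177] a 84.31 tilt 0.04 jig [ 28.4 148.9] F [-0.  -0.2 -0.4] w -0.0 q [ 0.23  0.43 -0.91  1.56  0.35  1.33 -0.82]
[0.005, 0.007, 0.316] [-0.0, 0.0, -0.001]
[0.005, 0.007, 0.316] [-0.0, 0.0, -0.001]
[0.005, 0.007, 0.316] [-0.0, 0.0, -0.001]
```

View pics/s15.png

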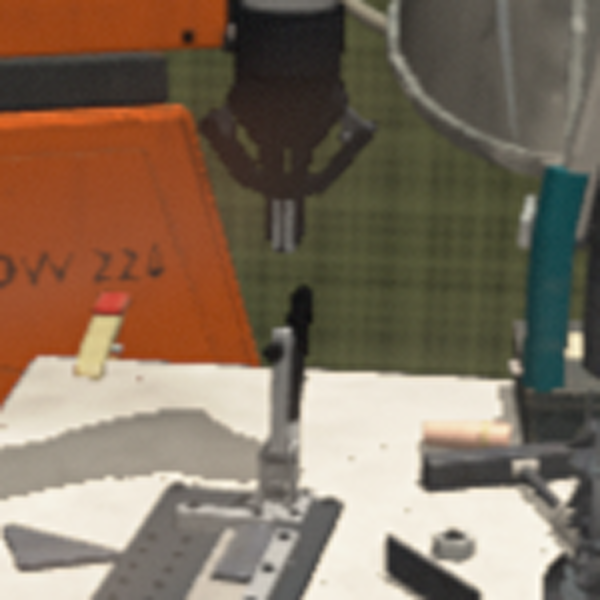

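View pics/t15.png

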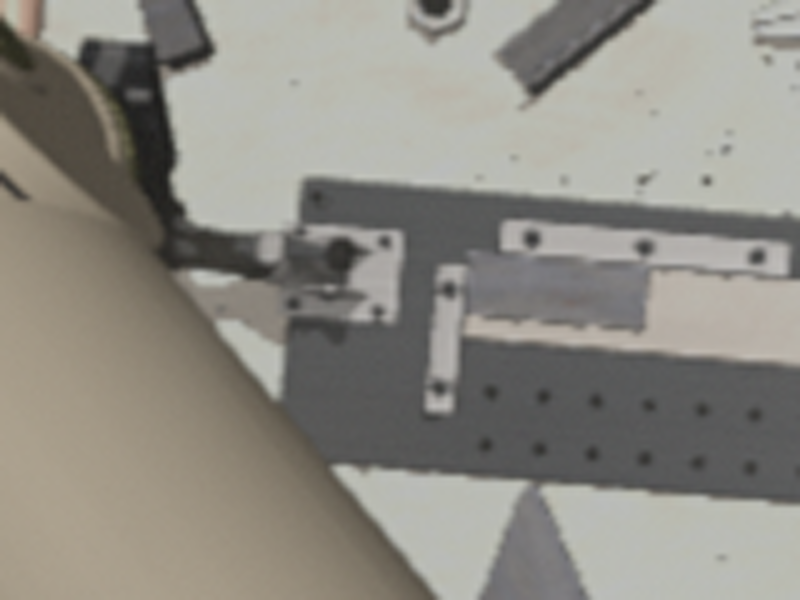

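```bash
python3 -c "
from h import *
f=lambda u:(u-[260,130])*4
print('handle_end proj',f(proj('side',[*jw(30,190),.137])),'tip',f(proj('side',[.5472,.2327,.1957])), 'pad',f(proj('side',[*jw(30,91),.137])))"
```

```text
handle_end proj [[297.58514972 309.67839519]] tip [[285.73688645 248.27683592]] pad [[269.84509045 352.69715899]]
```

```bash
python3 -m crank '[[-1,[0.01,0.03,0.3],[0,0,0]],[-1,[0,0,0.3],[0,0,0]],[-1,[0,0,0.2],[0,0,0]],[-1,[0,0,0.15],[0,0,0]],[-1,[0,0,0],[0,0,0]]]'
python3 -c "
from h import *
st()
im=manip.camera('side'); cv2.imwrite('pics/s16.png',cv2.resize(im[130:280,260:410],None,fx=4,fy=4,interpolation=2))"
```

```text
clock: 30.05
position: [0.5497, 0.2328, 0.1409]
ee_rot: [0.741, 0.671, -0.001, -0.0]
ft_force: [-0.9, -0.4, 0.6]
grip_width: 0.002
t 30.05 pos [0.5497 0.2328 0.1409] a 84.29 tilt 0.11 jig [ 30.9 149.2] F [-0.9 -0.4  0.6] w 0.1 q [ 0.2   0.51 -0.87  1.64  0.41  1.2  -0.86]
```

View pics/s16.png

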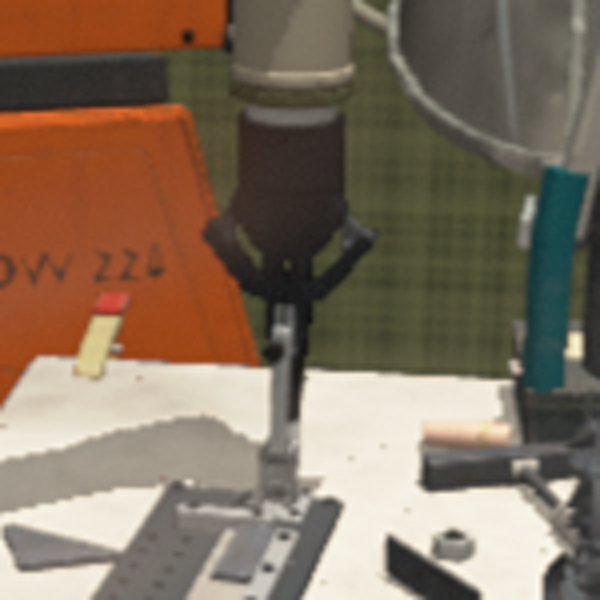

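The fingers went down between bar and grip, in line with the clamp at (287,310), with no force. I push outward.

```bash
python3 -m crank '[[-1,[0.08,0,0.0],[0,0,0]],[-1,[0.08,0,0.03],[0,0,0]],[-1,[0.08,0,0.04],[0,0,0]],[-1,[0.08,0,0.04],[0,0,0]],[-1,[0,0,0],[0,0,0]]]'
python3 -c "
from h import *
st()
im=manip.camera('side'); cv2.imwrite('pics/s17.png',cv2.resize(im[130:280,260:410],None,fx=4,fy=4,interpolation=2))"
```

```text
clock: 30.6
position: [0.5526, 0.2602, 0.133]
ee_rot: [0.741, 0.672, 0.0, -0.0]
ft_force: [0.8, 0.5, -0.2]
grip_width: 0.001
t 30.60 pos [0.5526 0.2602 0.133 ] a 84.39 tilt 0.04 jig [ 31.1 176.8] F [ 0.8  0.5 -0.2] w 0.0 q [ 0.14  0.54 -0.86  1.61  0.43  1.2  -0.91]
```

View pics/s17.png

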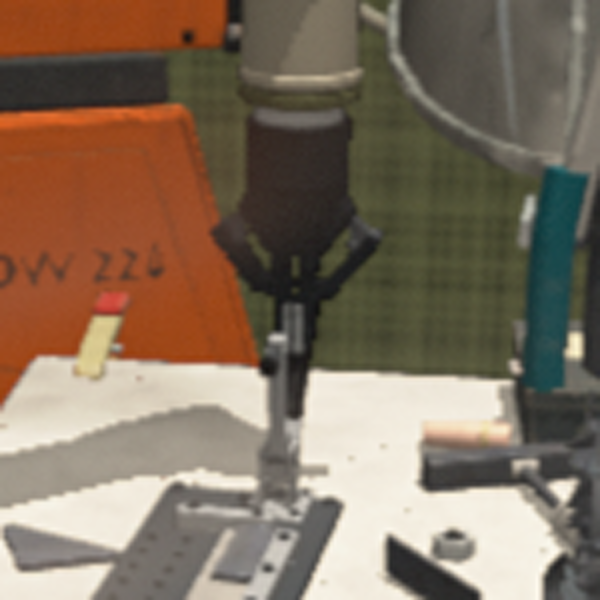

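The bar top has come down to about (277,338), so the clamp is moving. I keep going.

```bash
python3 -m crank '[[-1,[0.08,0,0.02],[0,0,0]],[-1,[0.08,0,0.03],[0,0,0]],[-1,[0.08,0,0.04],[0,0,0]],[-1,[0.08,0,0.04],[0,0,0]],[-1,[0,0,0],[0,0,0]]]'
python3 -c "
from h import *
st()
im=manip.camera('side'); cv2.imwrite('pics/s18.png',cv2.resize(im[150:300,260:410],None,fx=4,fy=4,interpolation=2))
im=manip.camera('top'); cv2.imwrite('pics/t18.png',cv2.resize(im[180:300,160:320],None,fx=5,fy=5,interpolation=2))"
```

```text
clock: 31.15
position: [0.5558, 0.2862, 0.1233]
ee_rot: [0.741, 0.671, 0.001, -0.0]
ft_force: [0.2, -1.0, 7.5]
grip_width: -0.001
t 31.15 pos [0.5558 0.2862 0.1233] a 84.35 tilt 0.13 jig [ 31.8 202.9] F [ 0.2 -1.   7.5] w -0.1 q [ 0.08  0.58 -0.85  1.58  0.46  1.19 -0.96]
```

View pics/s18.png

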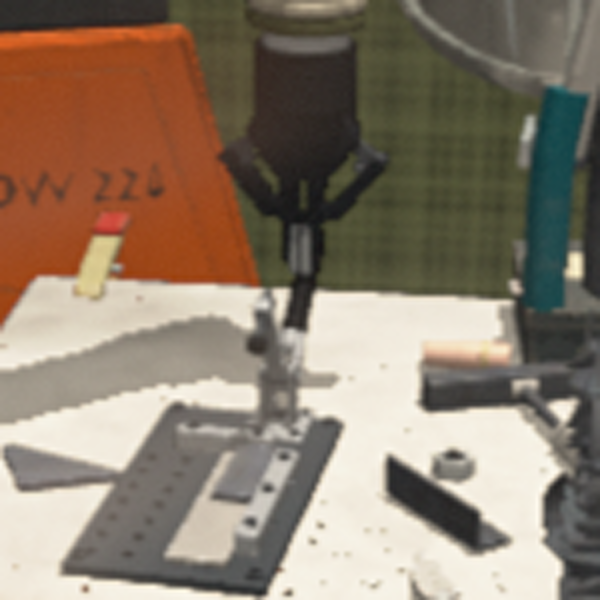

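View pics/t18.png

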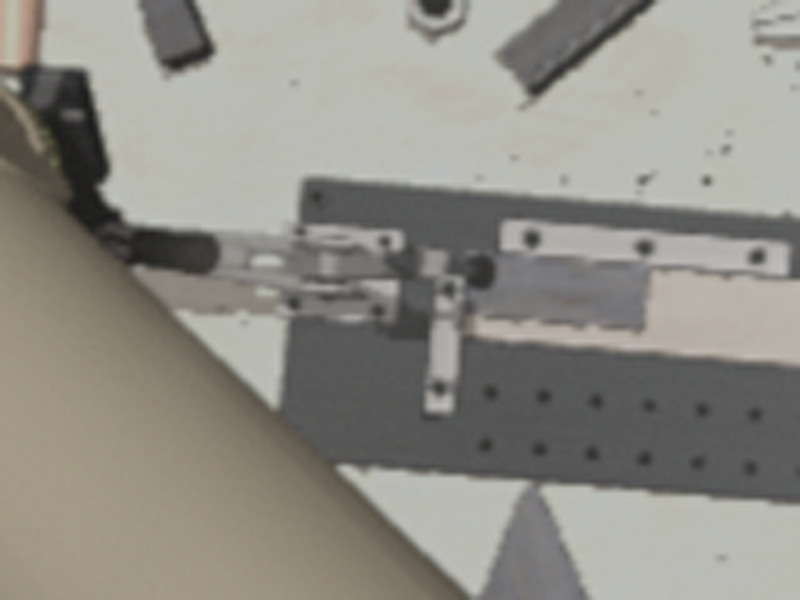

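The bar has swung over (pad at (482,270) in the top view) and the fingers press on the grip's upper side. I continue outward and down.

```bash
python3 -m crank '[[-1,[0.1,0,0.0],[0,0,0]],[-1,[0.1,0,0.0],[0,0,0]],[-1,[0.1,0,0.05],[0,0,0]],[-1,[0.08,0,0.05],[0,0,0]],[-1,[0,0,0],[0,0,0]]]'
python3 -c "
from h import *
st()
im=manip.camera('side'); cv2.imwrite('pics/s19.png',cv2.resize(im[150:300,260:410],None,fx=4,fy=4,interpolation=2))"
```

```text
clock: 31.75
position: [0.5579, 0.316, 0.1143]
ee_rot: [0.741, 0.671, 0.0, -0.001]
ft_force: [0.8, -0.4, 0.0]
grip_width: 0.002
t 31.75 pos [0.5579 0.316  0.1143] a 84.36 tilt 0.07 jig [ 31.  232.9] F [ 0.8 -0.4  0. ] w 0.2 q [ 0.02  0.62 -0.84  1.54  0.48  1.2  -1.  ]
```

View pics/s19.png

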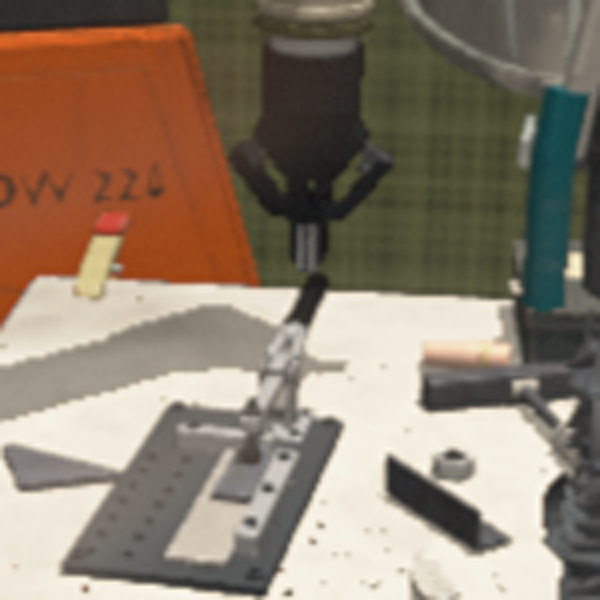

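```bash
python3 -c "
from h import *
f=lambda u:(u-[260,150])*4
for y,z in [(236,110),(247,105),(253,96),(258,66),(268,66)]: print(y,z,f(proj('side',[*jw(30,y),z/1e3])))
print('tip',f(proj('side',[.5579,.316,.0923])))
im=manip.camera('top'); cv2.imwrite('pics/t19.png',cv2.resize(im[180:300,120:280],None,fx=5,fy=5,interpolation=2))"
```

```text
236 110 [[308.64516537 245.15232717]]
247 105 [[311.22462442 246.90700884]]
253 96 [[312.43751831 255.54979671]]
258 66 [[312.80150975 289.93846848]]
268 66 [[315.19764275 285.75728582]]
tip [[308.6259759  268.49785356]]
```

View pics/t19.png

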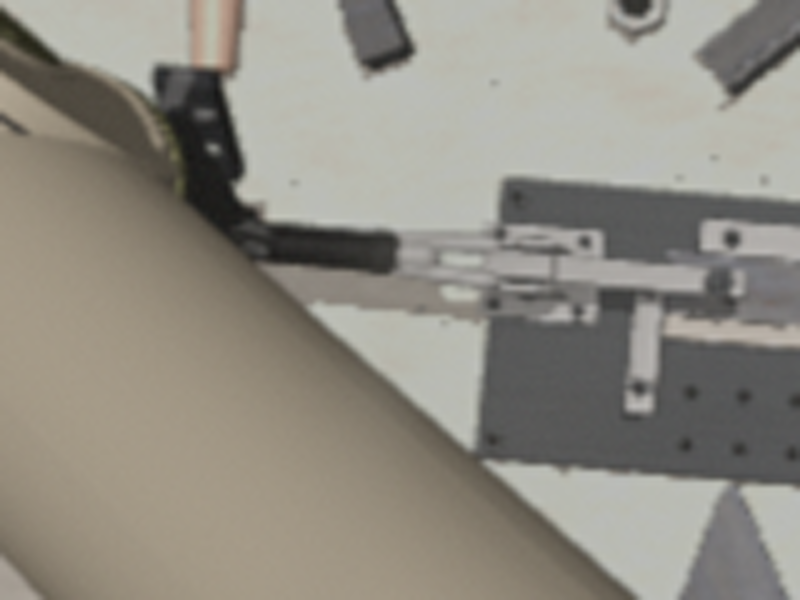

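The handle is nearly level, its end at (322,280). I press straight down to the stop.

```bash
python3 -m crank '[[-1,[0.1,-0.02,0.05],[0,0,0]],[-1,[0,0,0.06],[0,0,0]],[-1,[0,0,0.04],[0,0,0]],[-1,[0,0,0],[0,0,0]],[-1,[0,0,0],[0,0,0]]]'
python3 -c "
from h import *
st()"
python3 -m crank '[[-1,[0,0,0.03],[0,0,0]],[-1,[0,0,0.02],[0,0,0]],[-1,[0,0,0],[0,0,0]],[-1,[0,0,0],[0,0,0]],[-1,[0,0,0],[0,0,0]]]'
python3 -c "
from h import *
st()"
```

```text
clock: 32.35
position: [0.5577, 0.3224, 0.1027]
ee_rot: [0.742, 0.671, -0.0, 0.0]
ft_force: [-0.1, 0.3, 0.2]
grip_width: -0.002
t 32.35 pos [0.5577 0.3224 0.1027] a 84.28 tilt 0.01 jig [ 30.2 239.1] F [-0.1  0.3  0.2] w -0.1 q [ 0.    0.64 -0.83  1.54  0.49  1.19 -1.02]
clock: 32.85
position: [0.5577, 0.3226, 0.0989]
ee_rot: [0.741, 0.671, 0.0, 0.0]
ft_force: [0.5, 0.5, 0.2]
grip_width: -0.002
t 32.85 pos [0.5577 0.3226 0.0989] a 84.29 tilt 0.01 jig [ 30.1 239.3] F [0.5 0.5 0.2] w -0.2 q [ 0.    0.64 -0.83  1.54  0.5   1.18 -1.02]
```

```bash
python3 -m crank '[[-1,[0,0,0.02],[0,0,0]],[-1,[0,0,0.02],[0,0,0]],[-1,[0,0,0],[0,0,0]],[-1,[0,0,0],[0,0,0]],[-1,[0,0,0],[0,0,0]]]'
python3 -c "
from h import *
st()"
python3 -m crank '[[-1,[0,0,0.01],[0,0,0]],[-1,[0,0,0.01],[0,0,0]],[-1,[0,0,0],[0,0,0]],[-1,[0,0,0],[0,0,0]],[-1,[0,0,0],[0,0,0]]]'
python3 -c "
from h import *
st()
im=manip.camera('side'); cv2.imwrite('pics/s20.png',cv2.resize(im[170:290,280:400],None,fx=5,fy=5,interpolation=2))"
```

```text
clock: 33.35
position: [0.5577, 0.3225, 0.0956]
ee_rot: [0.741, 0.671, -0.0, 0.0]
ft_force: [-0.1, 0.1, -0.0]
grip_width: -0.001
t 33.35 pos [0.5577 0.3225 0.0956] a 84.29 tilt 0.01 jig [ 30.1 239.3] F [-0.1  0.1 -0. ] w -0.1 q [-0.    0.65 -0.83  1.54  0.5   1.17 -1.02]
clock: 33.85
position: [0.5577, 0.3226, 0.094]
ee_rot: [0.741, 0.671, -0.0, 0.0]
ft_force: [-0.3, -0.7, 0.7]
grip_width: -0.003
t 33.85 pos [0.5577 0.3226 0.094 ] a 84.30 tilt 0.01 jig [ 30.1 239.3] F [-0.3 -0.7  0.7] w -0.2 q [-0.    0.65 -0.82  1.54  0.5   1.17 -1.02]
```

View pics/s20.png

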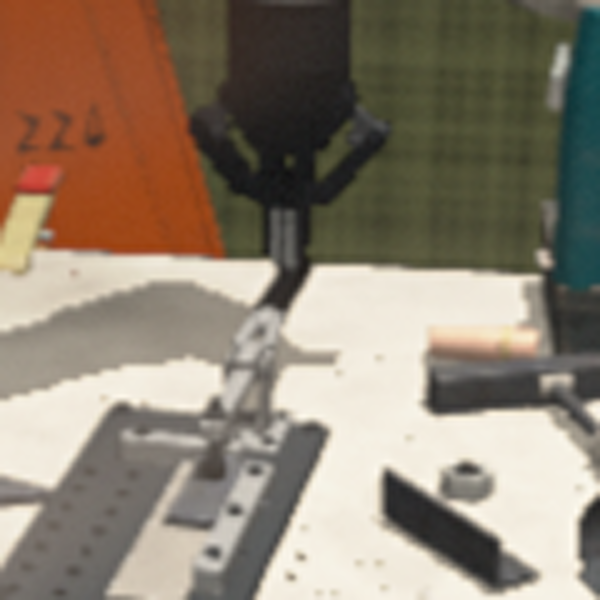

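```bash
python3 -m crank '[[-1,[0,0,0.015],[0,0,0]],[-1,[0,0,0.015],[0,0,0]],[-1,[0,0,0],[0,0,0]],[-1,[0,0,0],[0,0,0]],[-1,[0,0,0],[0,0,0]]]'
python3 -c "
from h import *
st()"
python3 -m crank '[[-1,[0,0,0.015],[0,0,0]],[-1,[0,0,0],[0,0,0]],[-1,[0,0,0],[0,0,0]],[-1,[0,0,0],[0,0,0]],[-1,[0,0,0],[0,0,0]]]'
python3 -c "
from h import *
st()"
```

```text
clock: 34.4
position: [0.5578, 0.3228, 0.0919]
ee_rot: [0.741, 0.671, 0.0, 0.0]
ft_force: [0.9, 1.6, 3.3]
grip_width: 0.002
t 34.40 pos [0.5578 0.3228 0.0919] a 84.30 tilt 0.04 jig [ 30.2 239.6] F [0.9 1.6 3.3] w 0.2 q [-0.    0.65 -0.82  1.54  0.5   1.17 -1.02]
clock: 34.9
position: [0.5578, 0.323, 0.0907]
ee_rot: [0.741, 0.671, 0.0, -0.0]
ft_force: [0.7, 2.0, 5.5]
grip_width: 0.0
t 34.90 pos [0.5578 0.323  0.0907] a 84.30 tilt 0.05 jig [ 30.2 239.7] F [0.7 2.  5.5] w 0.0 q [-0.    0.65 -0.82  1.55  0.51  1.17 -1.02]
```

```bash
python3 -m crank '[[-1,[0,0,0.015],[0,0,0]],[-1,[0,0,0.01],[0,0,0]],[-1,[0,0,0],[0,0,0]],[-1,[0,0,0],[0,0,0]],[-1,[0,0,0],[0,0,0]]]'
python3 -c "
from h import *
st()
im=manip.camera('side'); cv2.imwrite('pics/s21.png',cv2.resize(im[170:290,280:400],None,fx=5,fy=5,interpolation=2))"
```

```text
clock: 35.4
position: [0.5578, 0.3232, 0.0889]
ee_rot: [0.741, 0.671, 0.001, -0.0]
ft_force: [-0.0, 2.3, 6.3]
grip_width: -0.001
t 35.40 pos [0.5578 0.3232 0.0889] a 84.31 tilt 0.07 jig [ 30.2 240. ] F [-0.   2.3  6.3] w -0.1 q [-0.    0.65 -0.82  1.55  0.51  1.16 -1.03]
```

View pics/s21.png

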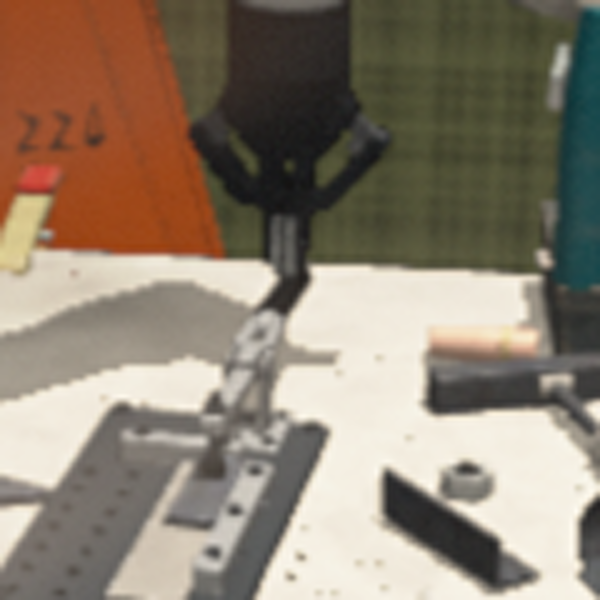

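```bash
python3 -m crank '[[-1,[0,0,0.015],[0,0,0]],[-1,[0,0,0.015],[0,0,0]],[-1,[0,0,0],[0,0,0]],[-1,[0,0,0],[0,0,0]],[-1,[0,0,0],[0,0,0]]]'
python3 -c "
from h import *
st()"
python3 -m crank '[[-1,[0,0,0.015],[0,0,0]],[-1,[0,0,0.01],[0,0,0]],[-1,[0,0,0],[0,0,0]],[-1,[0,0,0],[0,0,0]],[-1,[0,0,0],[0,0,0]]]'
python3 -c "
from h import *
st()"
```

```text
clock: 35.95
position: [0.5579, 0.3235, 0.0868]
ee_rot: [0.741, 0.671, 0.001, -0.0]
ft_force: [-0.6, 3.0, 7.5]
grip_width: 0.001
t 35.95 pos [0.5579 0.3235 0.0868] a 84.32 tilt 0.11 jig [ 30.2 240.3] F [-0.6  3.   7.5] w 0.1 q [-0.    0.66 -0.82  1.55  0.51  1.16 -1.03]
clock: 36.45
position: [0.5579, 0.3237, 0.0851]
ee_rot: [0.741, 0.671, 0.001, -0.0]
ft_force: [-0.4, 3.1, 8.7]
grip_width: -0.001
t 36.45 pos [0.5579 0.3237 0.0851] a 84.32 tilt 0.13 jig [ 30.3 240.5] F [-0.4  3.1  8.7] w -0.1 q [-0.01  0.66 -0.82  1.55  0.51  1.16 -1.03]
```

```bash
python3 - <<'E'
from h import *
o=manip.get_obs()
im=manip.camera('side')
S=10;ox,oy=310,200
c=cv2.resize(im[oy:oy+60,ox:ox+70],None,fx=S,fy=S,interpolation=2)
def pt(p,col):
    u=(proj('side',p)[0]-[ox,oy]+.5)*S; cv2.circle(c,tuple(int(v) for v in u),4,col,-1)
for y in (178,200,220,240,258,268): pt([*jw(30,y),.066],(0,0,255))
p=np.array(o['position']); pt([p[0],p[1],p[2]-.022],(0,255,0)); pt(p,(255,0,0))
cv2.imwrite('pics/s22.png',c)
im=manip.camera('top'); cv2.imwrite('pics/t22.png',cv2.resize(im[190:280,130:250],None,fx=6,fy=6,interpolation=2))
E
```

```text
(no output)
```

View pics/s22.png

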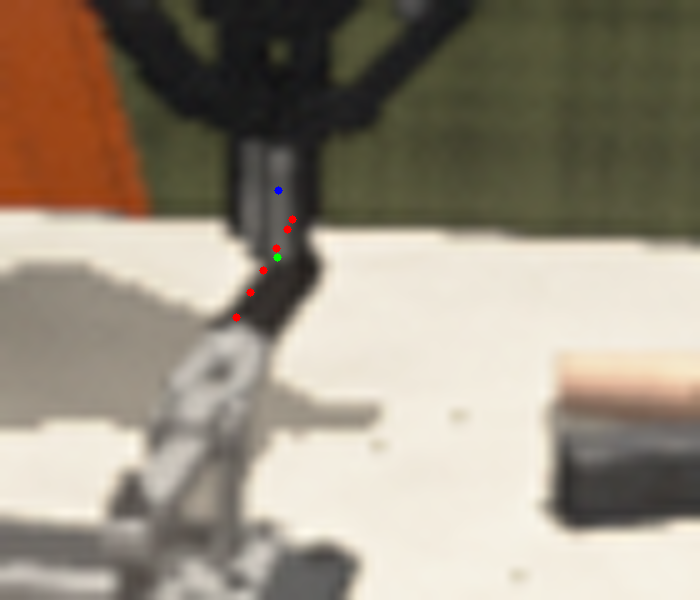

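View pics/t22.png

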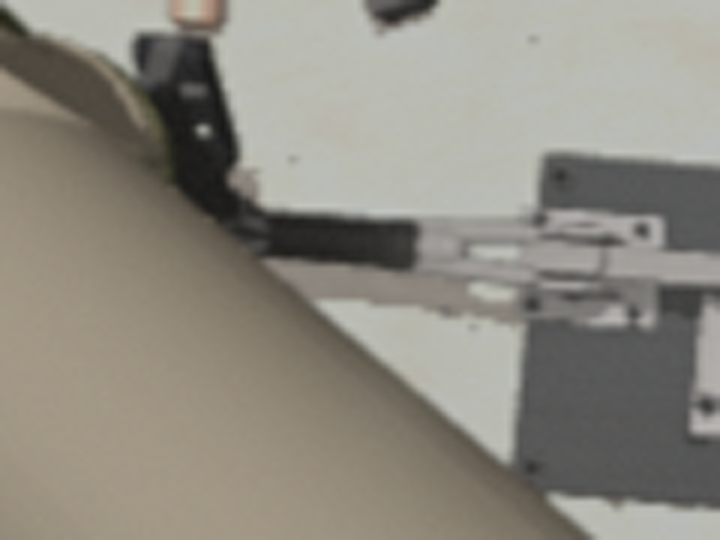

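```bash
python3 - <<'E'
from h import *
for p in [(415,222),(415,268),(270,213),(270,262),(345,217),(345,266)]:
    print(p,wj(back('top',(130+p[0]/6-.4,190+p[1]/6-.4),.066)))
E
```

```text
(415, 222) [ 39.12360166 176.00565108]
(415, 268) [ 21.96981924 174.28768249]
(270, 213) [ 38.02785706 230.25321347]
(270, 262) [ 19.75865054 228.35696622]
(345, 217) [ 38.83920468 202.21949297]
(345, 266) [ 20.56840079 200.35751525]
```

Contact began at a tip height of about 72-74 mm, which is where a level grip's top should be. Since then the handle has only yielded springily at its stop. I lift off and look.

```bash
python3 -m crank '[[-1,[0,0,-0.2],[0,0,0]],[-1,[0,0,-0.5],[0,0,0]],[-1,[0,-0.2,-0.5],[0,0,0]],[-1,[0,-0.5,0],[0,0,0]],[-1,[0,-0.6,0],[0,0,0]]]'
python3 -m crank '[[-1,[-0.2,-0.5,0],[0,0,0]],[-1,[-0.5,-0.2,0],[0,0,0]],[-1,[-0.5,0,0],[0,0,0]],[-1,[-0.6,0,0],[0,0,0]],[-1,[-0.6,0,0],[0,0,0]]]'
python3 - <<'E'
from h import *
st()
im=manip.camera('side')
S=7;ox,oy=270,200
c=cv2.resize(im[oy:oy+85,ox:ox+110],None,fx=S,fy=S,interpolation=2)
def pt(p,col):
    u=(proj('side',p)[0]-[ox,oy]+.5)*S; cv2.circle(c,tuple(int(v) for v in u),3,col,-1)
for y in (178,200,220,240,258,268): pt([*jw(30,y),.066],(0,0,255))
cv2.imwrite('pics/s23.png',c)
im=manip.camera('top'); cv2.imwrite('pics/t23.png',cv2.resize(im[180:300,160:320],None,fx=5,fy=5,interpolation=2))
E
```

```text
clock: 37.05
position: [0.4542, 0.3323, 0.1811]
ee_rot: [0.742, 0.67, 0.0, 0.0]
ft_force: [-0.4, 1.9, 0.5]
grip_width: -0.0
clock: 37.55
position: [0.3784, 0.1454, 0.18]
ee_rot: [0.741, 0.671, -0.0, 0.0]
ft_force: [1.7, -0.6, 0.3]
grip_width: 0.001
t 37.55 pos [0.3784 0.1454 0.18  ] a 84.29 tilt 0.06 jig [-131.1   45.6] F [ 1.7 -0.6  0.3] w 0.1 q [ 0.53 -0.08 -0.95  2.05 -0.07  1.14 -0.49]
```

View pics/s23.png

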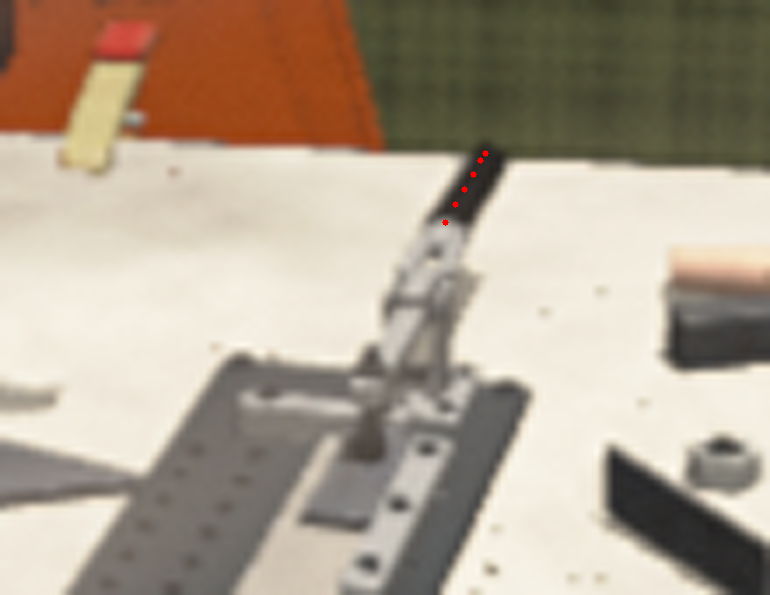

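View pics/t23.png

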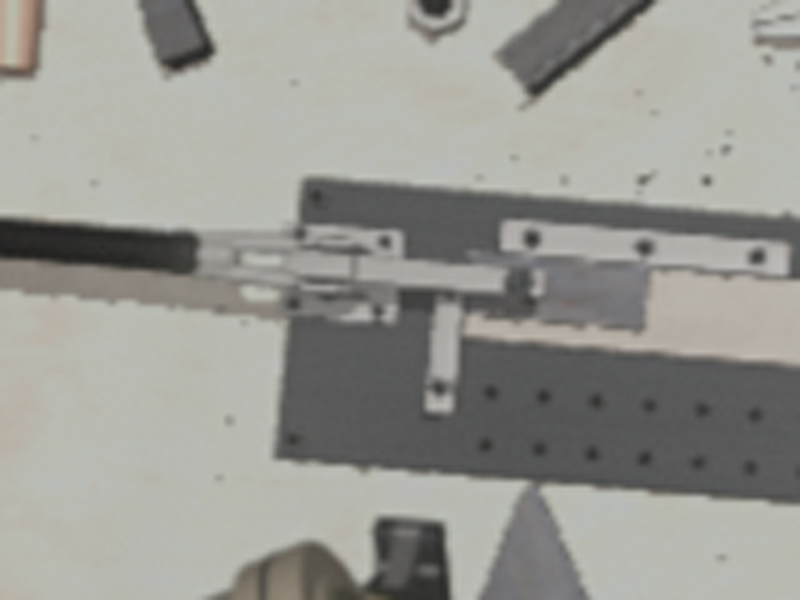

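The locked axis I predicted (red) lies on the grip from (445,222) to (487,150), so the handle is level. The pad sits on the doubler and the stack is still in the corner. Before going to the button I check hood clearance.

```bash
python3 - <<'E'
from h import *
for z in (.3,.4,.5,.6): print(z,'top rim low',back('top',(325,155),z),'right',back('top',(465,95),z),'r2',back('top',(440,125),z))
# side rim projections for those
for z in (.3,.4,.5,.6):
  print(z,proj('side',back('top',(325,155),z)),proj('side',back('top',(465,95),z)),proj('side',back('top',(440,125),z)))
plan([.6135,-.262,.14],84.4,10)
E
```

```text
0.3 top rim low [ 0.6574199  -0.02106981  0.3       ] right [ 0.76017849 -0.26704346  0.3       ] r2 [ 0.70743536 -0.22157557  0.3       ]
0.4 top rim low [ 0.63096218 -0.01855319  0.4       ] right [ 0.71990776 -0.23146258  0.4       ] r2 [ 0.67425446 -0.19210657  0.4       ]
0.5 top rim low [ 0.60450445 -0.01603656  0.5       ] right [ 0.67963702 -0.1958817   0.5       ] r2 [ 0.64107356 -0.16263757  0.5       ]
0.6 top rim low [ 0.57804672 -0.01351993  0.6       ] right [ 0.63936629 -0.16030082  0.6       ] r2 [ 0.60789266 -0.13316858  0.6       ]
0.3 [[368.57417404 181.40169774]] [[419.74194511 218.90440755]] [[390.69468559 209.78699846]]
0.4 [[358.69171441 136.99898499]] [[400.8647512  159.84641205]] [[376.332749  154.3665821]]
0.5 [[348.23570944  90.0192853 ]] [[381.96402211 100.71478587]] [[361.76580666  98.15508136]]
0.6 [[337.1547369  40.2315544]] [[363.03971379  41.5093912 ]] [[346.98943758  41.1354363 ]]
t 37.65 pos [0.3787 0.141  0.1799] a 83.85 tilt 0.27 jig [-130.4   41.2] F [ 0.3  0.2 -0.3] w -0.1 q [ 0.53 -0.09 -0.95  2.06 -0.07  1.14 -0.49]
[-0.469, 0.346, 0.052] [-0.0, 0.001, -0.001]
[-0.47, 0.345, 0.052] [-0.0, 0.001, -0.001]
[-0.47, 0.345, 0.052] [-0.0, 0.001, -0.001]
[-0.47, 0.344, 0.051] [-0.0, 0.001, -0.001]
[-0.471, 0.344, 0.051] [-0.0, 0.001, -0.001]
[-0.471, 0.344, 0.051] [-0.0, 0.001, -0.001]
[-0.471, 0.343, 0.051] [-0.0, 0.001, -0.001]
[-0.472, 0.343, 0.05] [-0.0, 0.001, -0.001]
[-0.472, 0.342, 0.05] [-0.0, 0.001, -0.001]
[-0.472, 0.342, 0.05] [-0.0, 0.001, -0.001]
```

```bash
python3 -m crank '[[-1,[-0.5,0,0],[0,0,0]],[-1,[-0.55,0,0],[0,0,0]],[-1,[-0.55,0,0],[0,0,0]],[-1,[-0.55,0,0],[0,0,0]],[-1,[-0.55,0.1,0],[0,0,0]]]'
python3 -m crank '[[-1,[-0.55,0.2,0],[0,0,0]],[-1,[-0.55,0.2,0],[0,0,0]],[-1,[-0.55,0.2,0],[0,0,0]],[-1,[-0.3,0.2,0],[0,0,0]],[-1,[0,0.2,0],[0,0,0]]]'
python3 -c "
from h import *
plan([.6135,-.262,.12],84.4,5)"
```

```text
clock: 38.15
position: [0.3646, -0.0699, 0.1804]
ee_rot: [0.741, 0.671, -0.001, 0.0]
ft_force: [0.9, 0.5, 0.4]
grip_width: -0.002
clock: 38.65
position: [0.4289, -0.2353, 0.1797]
ee_rot: [0.743, 0.669, -0.001, -0.001]
ft_force: [0.2, 0.8, 0.2]
grip_width: 0.002
t 38.65 pos [ 0.4289 -0.2353  0.1797] a 83.95 tilt 0.11 jig [ -43.7 -328.4] F [0.2 0.8 0.2] w 0.2 q [ 0.83  0.12 -0.44  1.88  0.06  1.15  0.26]
[-0.018, 0.466, 0.148] [-0.0, 0.0, -0.002]
[-0.018, 0.466, 0.149] [-0.0, 0.0, -0.002]
[-0.019, 0.466, 0.149] [-0.0, 0.0, -0.002]
[-0.02, 0.466, 0.149] [-0.0, 0.0, -0.002]
[-0.021, 0.466, 0.149] [-0.0, 0.0, -0.002]
```

```bash
python3 -m crank '[[-1,[-0.02,0.3,0],[0,0,0]],[-1,[-0.02,0.46,0.1],[0,0,0]],[-1,[-0.02,0.46,0.2],[0,0,0]],[-1,[-0.02,0.46,0.25],[0,0,0]],[-1,[-0.02,0.46,0.15],[0,0,0]]]'
python3 -m crank '[[-1,[0,0.18,0.05],[0,0,0]],[-1,[0,0,0],[0,0,0]],[-1,[0,0,0],[0,0,0]],[-1,[0,0,0],[0,0,0]],[-1,[0,0,0],[0,0,0]]]'
python3 -c "
from h import *
plan([.6135,-.262,.1],84.4,3)
im=manip.camera('side'); cv2.imwrite('pics/s24.png',cv2.resize(im[270:390,260:400],None,fx=5,fy=5,interpolation=2))
f=lambda u:(u-[260,270])*5
o=manip.get_obs()['position']; print(f(proj('side',[o[0],o[1],o[2]-.022])),f(proj('side',[.6135,-.262,.07])))
im=manip.camera('top'); cv2.imwrite('pics/t24.png',cv2.resize(im[150:270,380:540],None,fx=5,fy=5,interpolation=2))"
```

```text
clock: 39.15
position: [0.5999, -0.2565, 0.1223]
ee_rot: [0.742, 0.671, -0.001, -0.001]
ft_force: [-0.1, -1.0, 0.9]
grip_width: 0.001
clock: 39.65
position: [0.6132, -0.2583, 0.1209]
ee_rot: [0.742, 0.671, -0.0, 0.0]
ft_force: [0.9, 0.8, 0.6]
grip_width: -0.002
t 39.65 pos [ 0.6132 -0.2583  0.1209] a 84.25 tilt 0.05 jig [ 141.9 -333.4] F [0.9 0.8 0.6] w -0.2 q [ 0.64  0.55 -0.43  1.48  0.24  1.16  0.07]
[-0.015, 0.003, 0.087] [0.0, 0.0, -0.001]
[-0.015, 0.003, 0.087] [0.0, 0.0, -0.001]
[-0.015, 0.003, 0.087] [0.0, 0.0, -0.001]
[[389.57412847 188.21868206]] [[387.72206711 254.84727034]]
```

View pics/s24.png

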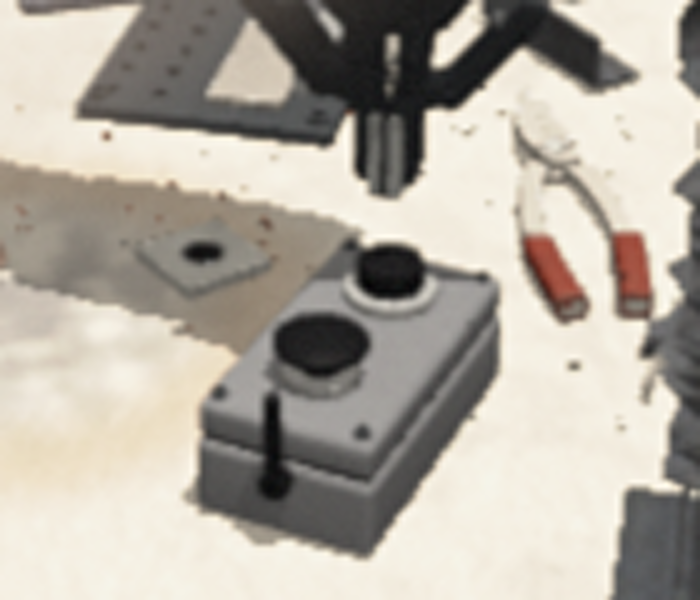

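View pics/t24.png

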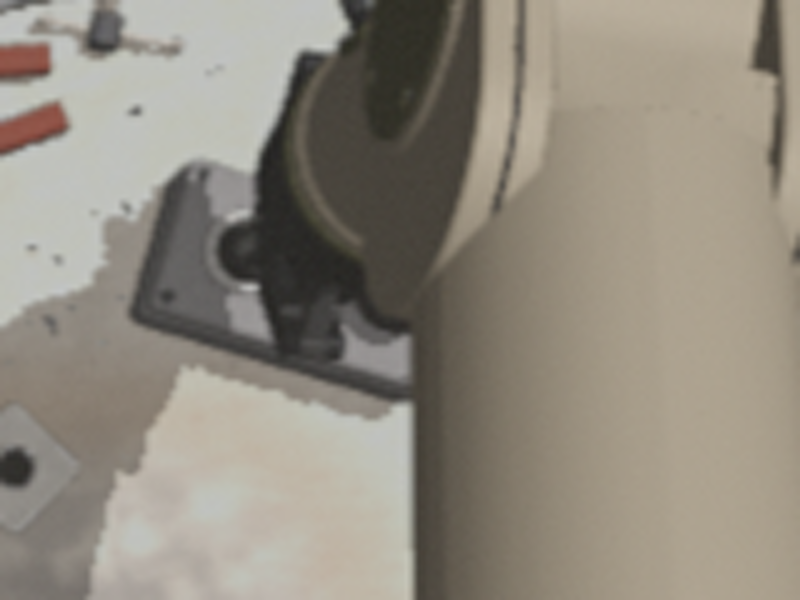

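The button's top centre at (391,258) agrees with my estimate of (388,255) to about 1 mm in x. I lower slowly onto it.

```bash
python3 -m crank '[[-1,[-0.045,0.02,0.1],[0,0,0]],[-1,[0,0,0.12],[0,0,0]],[-1,[0,0,0.1],[0,0,0]],[-1,[0,0,0],[0,0,0]],[-1,[0,0,0],[0,0,0]]]'
python3 -c "
from h import *
st()"
python3 -m crank '[[-1,[0,0,0.02],[0,0,0]],[-1,[0,0,0.02],[0,0,0]],[-1,[0,0,0.02],[0,0,0]],[-1,[0,0,0],[0,0,0]],[-1,[0,0,0],[0,0,0]]]'
python3 -c "
from h import *
st()"
```

```text
clock: 40.25
position: [0.6149, -0.2614, 0.094]
ee_rot: [0.741, 0.671, -0.0, -0.0]
ft_force: [0.8, -0.1, 0.5]
grip_width: 0.003
t 40.25 pos [ 0.6149 -0.2614  0.094 ] a 84.30 tilt 0.04 jig [ 143.9 -336.3] F [ 0.8 -0.1  0.5] w 0.3 q [ 0.64  0.58 -0.42  1.49  0.25  1.12  0.07]
clock: 40.75
position: [0.6153, -0.2616, 0.09]
ee_rot: [0.741, 0.671, 0.0, 0.0]
ft_force: [-0.4, 1.3, 3.2]
grip_width: 0.002
t 40.75 pos [ 0.6153 -0.2616  0.09  ] a 84.30 tilt 0.04 jig [ 144.4 -336.4] F [-0.4  1.3  3.2] w 0.2 q [ 0.63  0.59 -0.42  1.49  0.25  1.12  0.07]
```

```bash
python3 -m crank '[[-1,[0,0,0.02],[0,0,0]],[-1,[0,0,0.02],[0,0,0]],[-1,[0,0,0.01],[0,0,0]],[-1,[0,0,0],[0,0,0]],[-1,[0,0,0],[0,0,0]]]'
python3 -c "
from h import *
st()"
python3 -m crank '[[-1,[0,0,0.01],[0,0,0]],[-1,[0,0,0.01],[0,0,0]],[-1,[0,0,0],[0,0,0]],[-1,[0,0,0],[0,0,0]],[-1,[0,0,0],[0,0,0]]]'
python3 -c "
from h import *
st()"
```

```text
clock: 41.25
position: [0.6154, -0.2616, 0.0862]
ee_rot: [0.741, 0.671, 0.0, 0.0]
ft_force: [-1.5, 1.3, 7.7]
grip_width: 0.003
t 41.25 pos [ 0.6154 -0.2616  0.0862] a 84.30 tilt 0.05 jig [ 144.4 -336.4] F [-1.5  1.3  7.7] w 0.3 q [ 0.63  0.59 -0.42  1.49  0.25  1.11  0.07]
clock: 41.75
position: [0.6155, -0.2616, 0.086]
ee_rot: [0.741, 0.671, 0.0, 0.001]
ft_force: [-6.7, 2.9, 18.2]
grip_width: -0.003
t 41.75 pos [ 0.6155 -0.2616  0.086 ] a 84.29 tilt 0.07 jig [ 144.5 -336.4] F [-6.7  2.9 18.2] w -0.2 q [ 0.63  0.59 -0.42  1.49  0.26  1.11  0.07]
```

The button is hard on its bottom: tip at 64 mm, force up to 18 N. I let it up and retreat.

```bash
python3 -m crank '[[-1,[0,0,-0.1],[0,0,0]],[-1,[0,0,-0.3],[0,0,0]],[-1,[0,0,-0.5],[0,0,0]],[-1,[0,-0.4,-0.3],[0,0,0]],[-1,[0,-0.6,0],[0,0,0]]]'
python3 -m crank '[[-1,[-0.1,-0.6,0],[0,0,0]],[-1,[-0.3,-0.6,0],[0,0,0]],[-1,[-0.5,-0.3,0],[0,0,0]],[-1,[-0.5,0,0],[0,0,0]],[-1,[-0.4,0,0],[0,0,0]]]'
python3 -m crank '[[-1,[0,0,0],[0,0,0]],[-1,[0,0,0],[0,0,0]],[-1,[0,0,0],[0,0,0]],[-1,[0,0,0],[0,0,0]],[-1,[0,0,0],[0,0,0]]]'
python3 -c "
from h import *
st()
im=manip.camera('side'); cv2.imwrite('pics/s25.png',cv2.resize(im[195:395,220:420],None,fx=3,fy=3,interpolation=2))
im=manip.camera('top'); cv2.imwrite('pics/t25f.png',im);cv2.imwrite('pics/t25.png',cv2.resize(im[180:300,160:320],None,fx=5,fy=5,interpolation=2))"
```

```text
clock: 42.25
position: [0.5375, -0.2534, 0.1831]
ee_rot: [0.741, 0.672, 0.002, 0.003]
ft_force: [-0.6, -1.4, 0.3]
grip_width: -0.001
clock: 42.75
position: [0.4032, -0.3862, 0.1801]
ee_rot: [0.742, 0.67, -0.001, 0.0]
ft_force: [1.1, -0.7, -0.2]
grip_width: 0.003
clock: 43.25
position: [0.4055, -0.3829, 0.1801]
ee_rot: [0.741, 0.672, 0.0, 0.0]
ft_force: [0.0, 0.8, -0.1]
grip_width: 0.003
t 43.25 pos [ 0.4055 -0.3829  0.1801] a 84.37 tilt 0.01 jig [ -52.6 -477.6] F [ 0.   0.8 -0.1] w 0.3 q [ 0.99  0.26 -0.36  1.72  0.1   1.18  0.5 ]
```

View pics/s25.png

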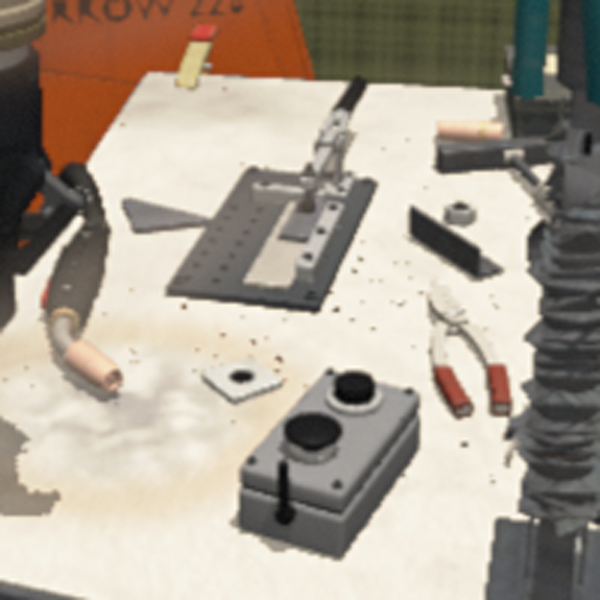

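View pics/t25.png

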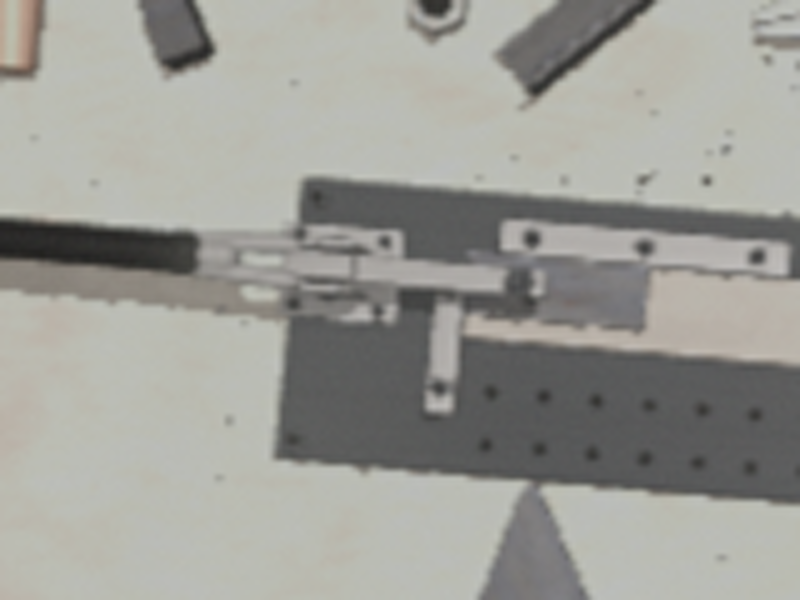

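View pics/t25f.png

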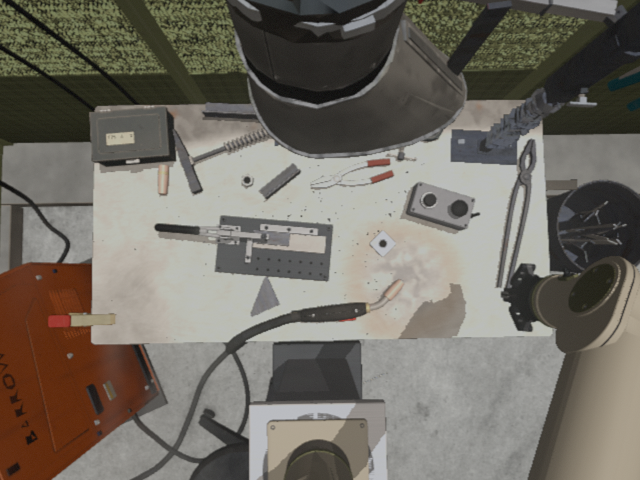

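```bash
python3 -c "
from h import *
print(wj(back('top',(155,228.5),.066)),wj(back('top',(199.2,230.5),.066)))
print(manip.hand_in())"
```

```text
[ 26.80717007 273.14433815] [ 30.47242581 174.16507892]
the job is handed in; nothing more can be done
None
```

The job is handed in at about 43 s of the 72 s allowed, and my last checks showed nothing out of place.

- **Stack:** I set the strap on the base plate and pushed it against both fences (about 8–10 N of contact). I then stacked the doubler on it and pushed that in the same way (about 5 N). The final pictures show both still square in the corner under the clamp pad.
- **Clamp:** I pushed the handle down to its stop before touching the button. While I pressed, it gave about 7–8 mm beyond the expected level. After I let go, the side view showed the grip level, on its expected locked line. I could not read the joint angle, so "locked" rests on the pictures.
- **Handle end:** The last top-view measurement put the handle end at y ≈ 273 mm in the jig frame, where I expected 268 mm. That is about 5 mm off, or 2 pixels.
- **Start button:** I pressed it until it bottomed out, with the fingertips at 64 mm and force up to 18 N. Then I let it up, and it stands raised in the last picture.
- **Left alone:** The stop button was not touched. The washer, gusset, nut and nozzle look unmoved. The robot was clear of everything when I handed in.

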